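# Check weight onto the balance, draught-shield door back on

### The job

Get the balance ready for its check: first take the amber bottle off the weighing pan and stand it upright on the worktop, then press the zero key, the single raised key to the right of the display. Next heft the identical closed cases to find the one that holds the 500 g weight, open only that one (the weights in the others must stay shut away clean), lift the weight out, set it upright in the centre of the pan without dropping it, and slide its lid fully shut again, all cases standing upright on the worktop. Finally take the draught shield's glass door from the drying block, lower it so that both hinge knuckles drop fully onto their pins and swing it shut, leaving the other things on the bench where they are.

Things in the scene. Friction and masses are not known exactly. Their poses are not given: they have to be found in the camera images.
- case_a: One of 4 or 5 identical closed grey plastic weight cases (absent ones read None). 100 (own x) x 62 (own y) x 70 mm high, walls 3.5, floor 4 mm thick; origin at the centre of its underside, own z up, own -x end roughly towards the robot. Lift it by its two long sides (62 mm apart), over its middle, at about 45 mm height.
- case_b: Like case_a. An empty case weighs 0.10 to 0.17 kg. One of the cases holds the 500 g weight (0.6 to 0.7 kg in all), two hold a 50 g weight (diameter 21, 26 mm high), any others nothing.
- case_c: Like case_a. The 500 g weight, of steel: body of diameter 44 mm, 36 mm high, on it a knob of diameter 20 mm from 43 to 55 mm height. It stands upright on the case's floor in a pocket (52 x 55 mm) at the case's middle, loose by up to 6 mm. Lift it by the knob, fingers closing along the case's x, tips just above the 36 mm body.
- case_d: Like case_a; may be absent.
- case_e: Like case_a; may be absent.
- case_a_lid (a joint): Its sliding lid, a white plate in grooves, top 66 mm above the case's underside: 0 shut; slides along the case's +x (away from the robot) to 0.088 m, fully open at a stop; friction of 0.7 N holds it anywhere. Fully open, it clears the inside from 46 mm before to 41 mm behind the case's middle.
- case_b_lid (a joint): Its lid, like case_a_lid. Each lid bears a finger ridge to pinch or push along the case's x: 10 mm (x) x 34 mm (y), 13 mm high, top 79 mm above the case's underside; with the lid shut it is centred 32 mm from the case's middle, towards the -x end.
- case_c_lid (a joint): Its lid, like case_a_lid and case_b_lid.
- case_d_lid (a joint): Its lid, like case_a_lid and case_b_lid.
- case_e_lid (a joint): Its lid, like case_a_lid and case_b_lid.
- balance: White top-loading balance, fixed, 283 (own x from -153 to +130) x 216 mm, console towards the robot (own -x). Origin on the worktop. On it an open-topped glass draught shield, inside 150 (x) x 160 (y) mm, walls up to 148 mm over the worktop; its front, at own x = -40 mm, is open: the door is off. Two hinge pins point up, one above the other, at its front left corner (own +y).
- pan (a point): Centre of the top of the round steel weighing pan (diameter 104 mm, 66 mm over the worktop; own x = 45, y = 0 mm of the balance).
- pin_low (a point): Foot of the lower hinge pin, on its bracket, 62 mm over the worktop. Steel pin 7 mm thick and 19 mm high, with a ball-shaped top. Both pins are upright on one axis at x = -46, y = +101 mm of the balance's frame.
- pin_high (a point): Foot of the upper hinge pin, the same, 62 mm above the lower one, on a 5 mm thick bracket. The lower knuckle cannot pass down over it: bring the door in from the balance's front with the knuckles 22 to 40 mm above the feet of their pins, then lower it straight down.
- door: Lift-off front door of the shield: glass in an aluminium frame, 176 (own y) x 90 mm high x 8 mm thick (own x), 0.2 to 0.3 kg. Origin at the middle of its lower edge, own z up. Grip it from above across its top rail (8 mm thick, 76 to 90 mm over the lower edge), at mid-width. Hung and shut, its axes are parallel to the balance's and its origin is at -46, 0, 58 mm in the balance's frame.
- knuckle_low (a point): Centre of the underside of the lower hinge knuckle, at y = +101, z = 4 mm of the door: a tube of bore 10.4, outside 17 mm, 14 mm high. Hung, it rests on the foot of the lower pin. The hung door opens towards the robot (its free -y end swings to the balance's -x), turns freely and stays where it is left; it may be lowered on open or shut.
- knuckle_high (a point): Centre of the underside of the upper knuckle, the same, at y = +101, z = 66 mm of the door. Hung, it rests on the foot of the upper pin.
- amber_bottle: Closed amber bottle with a blue cap, 60 mm across, 120 mm high, 0.18 kg, standing on the pan. Origin at the centre of its underside. Cap: diameter 34 mm, from 102 to 120 mm height; lift it by the cap.
- zero_key (a joint): The balance's zero key: 0 up, 0.004 m fully down; a spring brings it back. Fully down takes about 4 N; it counts as pressed from 0.003 m.
- zero_key_top (a point): Centre of the key's top face: a single raised grey key, 26 x 30 mm, on the console to the right of the display (own x = -118, y = -70 mm of the balance). It moves down, square to the console, which slopes by 7 degrees. The shield rises 148 mm over the worktop 78 mm behind it.
- drying_block: Fixed white slotted block, 82 (x) x 124 (y) x 33 mm high, origin at the centre of its underside. The door stands upright in its middle slot (along its y; 10.5 mm wide, 23 mm deep, floor 10 mm over the worktop): lift the door straight up by 30 mm before moving it aside.
- notebook: Red laboratory notebook, 148 x 109 x 15 mm, on the worktop; to be left alone. Origin at the centre of its underside.
- marker: Marker pen, 135 mm long, on the worktop; to be left alone. Origin at the centre of its underside.
- timer: Small white timer, 66 x 62 x 18 mm, on the worktop; to be left alone. Origin at the centre of its underside.

How it is judged:
On the way, in this order (a step that is already met when the one before it is completed fails the run):
1. the amber bottle stands released and upright on the worktop, off the balance (height (world z) of amber_bottle between -0.006 and 0.008 m and angle between amber_bottle's own z axis and vertical below 0.08 rad and contact force between amber_bottle and the fingers below 0.05 N), for 0.2 s.
2. the zero key is pressed (3 mm) (value of joint zero_key above 0.003 m), for 0.05 s.
3. the case that holds the 500 g weight has been lifted clear of the worktop with its lid shut (((horizontal distance between weight_500_c1 and case_a below 0.045 m and z of weight_500_c1 in the frame of case_a between -0.01 and 0.06 m and height (world z) of case_a above 0.012 m and value of joint case_a_lid below 0.006 m) or (horizontal distance between weight_500_c1 and case_b below 0.045 m and z of weight_500_c1 in the frame of case_b between -0.01 and 0.06 m and height (world z) of case_b above 0.012 m and value of joint case_b_lid below 0.006 m) or (horizontal distance between weight_500_c1 and case_c below 0.045 m and z of weight_500_c1 in the frame of case_c between -0.01 and 0.06 m and height (world z) of case_c above 0.012 m and value of joint case_c_lid below 0.006 m))), for 0.1 s.
4. the 500 g weight stands released, upright and central on the weighing pan (horizontal distance between weight_500_c1 and pan below 0.012 m and z of weight_500_c1 in the frame of pan between 0.045 and 0.053 m and angle between weight_500_c1's own z axis and vertical below 0.08 rad and contact force between each of weight_500_c1, weight_500_c0 and the fingers below 0.05 N), for 0.3 s.
5. the door hangs with both knuckles fully down on their pins (distance between knuckle_low and pin_low below 0.005 m and distance between knuckle_high and pin_high below 0.005 m), for 0.2 s.
At the end, for the whole second after the job is handed in: Amber bottle upright on the worktop; 500 g weight upright on the pan within 12 mm of its centre; door with each knuckle within 5 mm of its pin's foot and shut to 4 degrees; all lids shut to 5 mm; all cases upright on the worktop, small weights inside; all released and at rest (all of step 1 and all of step 4 and all of step 5 and angle between the y axis of door and the y axis of balance, either way round below 0.07 rad and y of door in the frame of balance below 0.02 m and linear speed of each of door, case_a, case_b, case_c, case_d, case_e below 0.02 m/s and value of joint each of case_a_lid, case_b_lid, case_c_lid, case_d_lid, case_e_lid below 0.005 m and angle between each of case_a, case_b, case_c, case_d, case_e's own z axis and vertical below 0.05 rad and height (world z) of case_a between -0.006 and 0.006 m and height (world z) of case_b between -0.006 and 0.006 m and height (world z) of case_c between -0.006 and 0.006 m and height (world z) of case_d between -0.006 and 0.006 m and height (world z) of case_e between -0.006 and 0.006 m and ((horizontal distance between small_weight_a_c0 and case_a below 0.045 m and z of small_weight_a_c0 in the frame of case_a between -0.01 and 0.06 m) or (horizontal distance between small_weight_a_c0 and case_b below 0.045 m and z of small_weight_a_c0 in the frame of case_b between -0.01 and 0.06 m) or (horizontal distance between small_weight_a_c0 and case_c below 0.045 m and z of small_weight_a_c0 in the frame of case_c between -0.01 and 0.06 m)) and ((horizontal distance between small_weight_b_c0 and case_a below 0.045 m and z of small_weight_b_c0 in the frame of case_a between -0.01 and 0.06 m) or (horizontal distance between small_weight_b_c0 and case_b below 0.045 m and z of small_weight_b_c0 in the frame of case_b between -0.01 and 0.06 m) or (horizontal distance between small_weight_b_c0 and case_c below 0.045 m and z of small_weight_b_c0 in the frame of case_c between -0.01 and 0.06 m))); the robot touches nothing.
It fails at once if a case without the 500 g weight is opened (lid more than 15 mm) ((value of joint case_a_lid above 0.015 m and horizontal distance between small_weight_a_c0 and case_a below 0.045 m and z of small_weight_a_c0 in the frame of case_a between -0.01 and 0.06 m) or (value of joint case_a_lid above 0.015 m and horizontal distance between small_weight_b_c0 and case_a below 0.045 m and z of small_weight_b_c0 in the frame of case_a between -0.01 and 0.06 m) or (value of joint case_b_lid above 0.015 m and horizontal distance between small_weight_a_c0 and case_b below 0.045 m and z of small_weight_a_c0 in the frame of case_b between -0.01 and 0.06 m) or (value of joint case_b_lid above 0.015 m and horizontal distance between small_weight_b_c0 and case_b below 0.045 m and z of small_weight_b_c0 in the frame of case_b between -0.01 and 0.06 m) or (value of joint case_c_lid above 0.015 m and horizontal distance between small_weight_a_c0 and case_c below 0.045 m and z of small_weight_a_c0 in the frame of case_c between -0.01 and 0.06 m) or (value of joint case_c_lid above 0.015 m and horizontal distance between small_weight_b_c0 and case_c below 0.045 m and z of small_weight_b_c0 in the frame of case_c between -0.01 and 0.06 m) or value of joint any of case_d_lid, case_e_lid above 0.015 m).
It fails at once if the 500 g weight is dropped or driven onto the balance (more than 70 N) (contact force between weight_500_c0 and balance above 70 N).
It fails at once if the 500 g weight, the amber bottle or the glass door is toppled (angle between weight_500_c1's own z axis and vertical above 0.9 rad or angle between any of amber_bottle, door's own z axis and vertical above 0.7 rad).
It fails at once if a bystander is shifted by more than 5 cm (distance of any of notebook, marker, timer from where it was at the start of the episode above 0.05 m).
Of case_d, case_e only 1 to 2 are there at a start; the rules pass over those that are not, and their reading is None.
At some moment in a run one of case_a, case_b, case_c may be knocked a few centimetres aside while the robot is not near it.
It also fails if it takes over 210 s, if anything falls off the work surface, if the arm or the gripper's body presses on something with over 40 N, if the wrist force passes 120 N, or if a joint passes its speed limit or range.

### The arm

A 6-joint arm with a two-finger parallel gripper is mounted at the origin on a cart in front of the work surface, level with it; the furniture and walls round the work are solid. World frame = base frame: x ahead of the robot, y to its left, z up, the work surface at z = 0. Lengths are in m, angles in rad, forces in N, time in s.
With the tool pointing down it reaches from about 0.35 to 0.925 m from the base axis. Payload 6.4 kg.
Tool frame: the origin (TCP) lies between the finger pads; the fingertips stand 25 mm ahead of it and the grasp point (between the pads) lies 6 mm ahead of it (tip_extent is the distance from the TCP to the fingertips, in m); x points along the fingers, z is the direction in which the jaws open and shut, and the axes are right-handed (so a half turn about x gives the same grasp; the last joint's range is limited). The gripper opens to 85 mm and grips with 20 to 120 N. Pads are 22 mm wide; open, the fingers measure 114 mm over their backs; the gripper's body (76 mm by 85 mm) begins 54 mm behind the grasp point. The pads swing forward as they close: fully open they stand 13 mm farther back than shut.
Start: joints at [1.036, 0.245, 1.558, -0, 1.339, -0.174], TCP at [0.229, 0.608, 0.256] pointing down, gripper open.
Joint ranges: [-3.13, 3.13], [-1.02, 2.26], [0.13, 2.54], [-0.95, 4.09], [0.21, 2.88], [-2.74, 2.74]. Speed limits (rad/s): [2.57, 2.57, 3.14, 3.14, 3.14, 3.14].

### API

Orientations are given as a unit quaternion [x, y, z, w].
In Python, from cell import * gives the robot as it stands. The module is installed in compiled form; this text tells all that it offers.
- The arm moves only by the tool arm_command, never from a script. Its argument "moves" is a list of rows, each a list of 3 entries, a list of its own where there are three numbers: the shift along the tool's x, y, z in cm, then the turn about the tool's x in degrees, then the finger opening in cm, from 0 to 8.54. In form: [[[x, y, z], roll, gripper], ...]. A call has 1 to 12 rows; each row is the pose to reach, as a shift and turn from the pose measured when the call began, along the tool's axes at that moment; what a row does not reach only later rows make up. A row lasts 1/10 s, in which the tool goes at most 50 mm and 8.59 degrees, less where a joint would pass 70% of its speed; a pose out of reach is approached as far as the arm can. A call with a gripper value outside its range is refused whole. The fingers move at their own pace and stop on an object; "squeeze" is the grip in N (left out, the last holds). Time passes only in rows, so rows that repeat a pose let the fingers close. It gives the time, the measured TCP pose, the force and the opening at its end, in the units of the state.
- state(): the state, without advancing time (a new reading comes with each control period).
- snapshot(name): name is "side" or "top"; returns the picture (480x640x3 uint8, red, green, blue); there is no depth.
- camera_info(name): a dict with "camera_matrix" (3x3 intrinsics, pixels), "T" (4x4, takes a point from camera to world coordinates). Camera axes: x right, y up, looking along -z (the intrinsics and any distortion apply to the point x, -y, -z); pixel columns grow to the right and rows downward; lengths in m; the calibration is good to about 2 mm. A picture is of the moment at which its call begins. camera_info takes no time and is no camera call.
- hand_in(): hands the job in, once; it reports no verdict.
Trained networks look in the newest picture that a camera, given by its name, has taken for a name from the list of things; names that differ only in an ending like _2 or _b are one class to them, and where a whole thing is asked for, a point or a joint stands for the part that bears it (a point fixed in the world has none). Each returns a list of dicts, best first, with "conf" (0 to 1); they miss things now and then, are a little off and sometimes report something else, mostly with a low value. They report only what shows in the picture. A call takes as long as a camera call.
- cut_out(query, camera): "pixels" (480x640 bool, what is visible of it) and "xy" ([column, row] in pixels, amid what is visible of it).
The state is a dict: "t": time; "joints": joint angles; "joint_vel": joint speeds; "joint_torque": joint torques, N m; "tool_pos": TCP position; "ee_rot": TCP orientation; "wrist_force": force on the tool from outside, world axes, zero at the start; "wrist_torque": the same for the moment, N m; "width": finger opening in m.
Only numpy, scipy, OpenCV 4.12 (cv2) and the standard library are available. Lean on these libraries where they do the work, as an engineer would, in place of code of your own. Each camera call takes 0.05 s, during which the arm holds its last target.

## Working session

There is one attempt and no reset: what is moved stays moved. The work goes in short steps, Python scripts to look and compute and a tool call to move; the robot and the scene stay as the last step left them, time stands still between calls to the robot, and variables do not carry over. Pictures are saved under pics/ and viewed, and the job is handed in when it is done.

Besides the shell and the picture viewer there is one more tool, called after "Request:" as name(argument=value, ...), one argument or row to a line, values as JSON. arm_command: Moves the arm, as the interface text tells. Its arguments: {"type":"object","properties":{"moves":{"type":"array"},"squeeze":{"type":"number"}},"required":["moves"]}

```bash
mkdir -p pics; ls
python3 - <<'E'
from cell import *
import cv2,numpy as np
print({k:np.round(v,3).tolist() for k,v in state().items()})
for n in ("side","top"):
    im=snapshot(n); cv2.imwrite(f"pics/{n}0.png",im[:,:,::-1])
    c=camera_info(n); print(n,{k:np.round(v,4).tolist() if not isinstance(v,str) else v for k,v in c.items()})
E
```

```text
pics
{'t': 0.0, 'joints': [1.036, 0.246, 1.559, 0.0, 1.339, -0.174], 'joint_vel': [-0.001, -0.001, -0.002, 0.001, -0.001, -0.0], 'joint_torque': [0.0, -42.952, -32.612, -0.0, 0.006, -0.0], 'tool_pos': [0.229, 0.608, 0.255], 'ee_rot': [-0.402, 0.582, 0.402, 0.581], 'wrist_force': [-0.185, -0.405, 0.755], 'wrist_torque': [0.058, 0.042, -0.037], 'width': 0.085}
side {'camera_matrix': [[434.807, 0.0, 316.4458], [0.0, 434.807, 236.3521], [0.0, 0.0, 1.0]], 'T': [[0.9976, -0.0335, 0.0599, 0.5754], [0.0677, 0.6233, -0.7791, -0.7984], [-0.0112, 0.7813, 0.6241, 0.7876], [0.0, 0.0, 0.0, 1.0]]}
top {'camera_matrix': [[545.477, 0.0, 321.8814], [0.0, 545.477, 244.6024], [0.0, 0.0, 1.0]], 'T': [[0.0259, 0.9981, -0.0565, 0.4639], [-0.9997, 0.026, 0.0016, 0.0513], [0.0031, 0.0564, 0.9984, 1.5628], [0.0, 0.0, 0.0, 1.0]]}
```

View pics/side0.png

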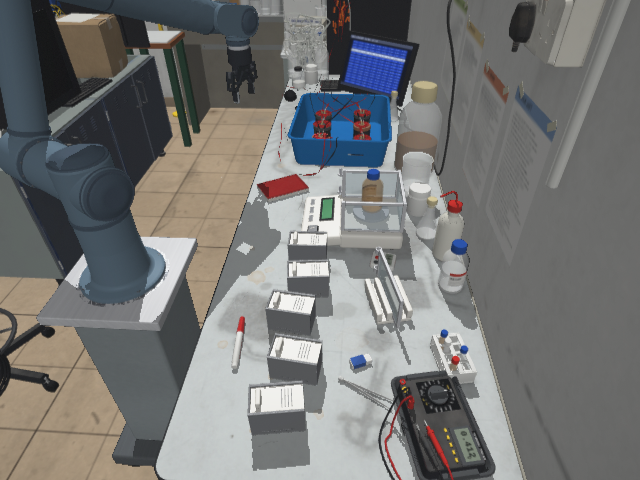

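View pics/top0.png

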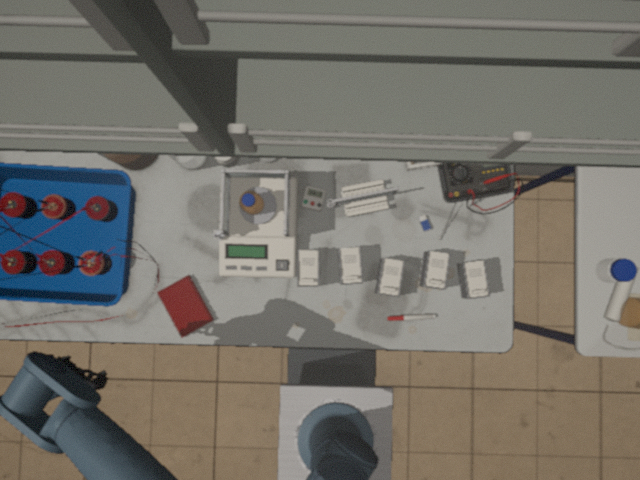

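```bash
cat > h.py <<'E'
from cell import *
import cv2,numpy as np
from scipy.optimize import minimize
from scipy.spatial.transform import Rotation as R
def proj(P,n):
    c=camera_info(n);K=np.array(c["camera_matrix"]);T=np.array(c["T"])
    q=(np.atleast_2d(P)-T[:3,3])@T[:3,:3]
    q=q*[1,-1,-1]; q=q@K.T
    return q[:,:2]/q[:,2:]
def unproj(uv,n,z):
    c=camera_info(n);K=np.array(c["camera_matrix"]);T=np.array(c["T"])
    d=np.linalg.solve(K,[uv[0],uv[1],1])*[1,-1,-1]
    d=T[:3,:3]@d; o=T[:3,3]
    return o+d*(z-o[2])/d[2]
def box(x0,x1,y0,y1,z0,z1):
    return np.array([[x,y,z] for x in(x0,x1) for y in(y0,y1) for z in(z0,z1)])
def cyl(r,z0,z1,cx=0,cy=0):
    a=np.linspace(0,2*np.pi,24,endpoint=False)
    return np.array([[cx+r*np.cos(t),cy+r*np.sin(t),z] for t in a for z in(z0,z1)])
def place(P,p):  # p=x,y,yaw(,z)
    c,s=np.cos(p[2]),np.sin(p[2]); z=p[3] if len(p)>3 else 0
    return P@np.array([[c,s,0],[-s,c,0],[0,0,1]])+[p[0],p[1],z]
def sil(parts,p,n,S=4):
    m=np.zeros((480*1,640*1),np.uint8)
    for P in parts:
        h=cv2.convexHull(proj(place(P,p),n).astype(np.float32))
        cv2.fillConvexPoly(m,np.round(h*16).astype(np.int32),255,cv2.LINE_AA,4)
    return m/255.
def fit(parts,masks,p0,yaw=True,z=0):
    """masks: dict cam->bool mask ; maximize IoU"""
    p0=np.array(p0,float)
    sc=np.array([.01,.01,.06])
    def f(q):
        p=p0+sc*np.r_[q[:2],q[2] if yaw else 0]; p=np.r_[p,z]
        l=0
        for n,m in masks.items():
            s=sil(parts,p,n); i=(s*m).sum(); l+=1-i/(s.sum()+m.sum()-i)
        return l
    best=None
    for st in ([0,0,0],[.5,.5,1],[-.5,-.5,-1.]):
        n=3 if yaw else 2
        S=np.vstack([np.array(st)[:n]]+[np.array(st)[:n]+1.*e for e in np.eye(n)])
        r=minimize(f,st[:n],method="Nelder-Mead",options=dict(initial_simplex=S,xatol=.005,fatol=1e-4,maxiter=250))
        if best is None or r.fun<best.fun: best=r
    q=np.r_[best.x,0][:3]
    return p0+sc*q*[1,1,1 if yaw else 0],best.fun/len(masks)
CASE=[box(-.05,.05,-.031,.031,0,.07),box(-.037,-.027,-.017,.017,.06,.079)]
BAL_=None
def look(tag,names=("side","top")):
    for n in names: cv2.imwrite(f"pics/{n}{tag}.png",snapshot(n)[:,:,::-1])
E
python3 - <<'E'
from h import *
import pickle
look("1"); D={}
for n in ("side","top"):
    for q in ("case_a","balance","door","amber_bottle","zero_key","drying_block","notebook","marker","timer"):
        r=cut_out(q,n); D[n,q]=r
        for d in r: print(n,q,round(d["conf"],2),np.round(d["xy"]),d["pixels"].sum(), np.round(unproj(d["xy"],n,.05),3)[:2])
pickle.dump(D,open("D.pkl","wb")); print(state()["t"])
E
```

```text
side case_a 0.95 [304. 244.] 1118 [0.473 0.087]
side case_a 0.88 [275. 409.] 2818 [ 0.463 -0.383]
side case_a 0.83 [289. 309.] 1937 [ 0.461 -0.143]
side case_a 0.59 [294. 357.] 2242 [ 0.485 -0.27 ]
side case_a 0.55 [308. 274.] 1400 [ 0.493 -0.026]
side balance 0.57 [359. 211.] 6005 [0.62 0.25]
side door 0.56 [390. 285.] 948 [ 0.693 -0.053]
side door 0.31 [308. 242.] 1103 [0.482 0.097]
side amber_bottle 0.91 [373. 183.] 573 [0.666 0.403]
side zero_key 0.63 [313. 227.] 60 [0.491 0.164]
side drying_block 0.64 [383. 305.] 1109 [ 0.671 -0.118]
side drying_block 0.41 [294. 350.] 917 [ 0.484 -0.252]
side drying_block 0.32 [308. 273.] 1430 [ 0.494 -0.023]
side notebook 0.86 [281. 188.] 825 [0.377 0.361]
side notebook 0.39 [374. 185.] 626 [0.67  0.393]
side marker 0.7 [289. 309.] 1976 [ 0.461 -0.143]
side marker 0.67 [237. 343.] 429 [ 0.364 -0.241]
side timer 0.74 [387. 260.] 170 [0.69  0.034]
side timer 0.23 [304. 240.] 1135 [0.472 0.103]
side timer 0.2 [307. 267.] 494 [ 0.49  -0.001]
top case_a 0.92 [307. 268.] 910 [0.482 0.088]
top case_a 0.9 [471. 279.] 1006 [ 0.465 -0.366]
top case_a 0.79 [350. 265.] 906 [ 0.494 -0.029]
top case_a 0.78 [386. 274.] 935 [ 0.471 -0.132]
top case_a 0.7 [436. 271.] 1013 [ 0.485 -0.269]
top case_a 0.47 [261. 224.] 7660 [0.601 0.221]
top balance 0.64 [261. 225.] 7694 [0.6   0.219]
top balance 0.6 [349. 264.] 635 [ 0.497 -0.027]
top balance 0.51 [408. 318.] 226 [ 0.354 -0.195]
top door 0.8 [361. 194.] 496 [ 0.694 -0.057]
top door 0.25 [412. 316.] 266 [ 0.358 -0.206]
top amber_bottle 0.77 [250. 201.] 481 [0.665 0.254]
top zero_key 0.71 [259. 226.] 7664 [0.597 0.224]
top zero_key 0.43 [284. 268.] 99 [0.483 0.151]
top drying_block 0.89 [364. 199.] 1084 [ 0.68  -0.065]
top notebook 0.76 [183. 306.] 2049 [0.37  0.428]
top marker 0.69 [411. 317.] 246 [ 0.355 -0.201]
top timer 0.58 [312. 198.] 531 [0.678 0.081]
top timer 0.52 [364. 197.] 399 [ 0.686 -0.066]
1.1
```

Run:
```python
from h import *
import pickle
D=pickle.load(open("D.pkl","rb"))
for d in D["top","case_a"][:5]:
    p=unproj(d["xy"],"top",.05)
    m={"top":d["pixels"]}
    s=min(D["side","case_a"],key=lambda e:np.hypot(*(unproj(e["xy"],"side",.05)-p)[:2])); m["side"]=s["pixels"]
    for mm in (m,{"top":m["top"]},{"side":m["side"]}):
        r=fit(CASE,mm,[p[0],p[1],-.05]); print(list(mm),np.round(r[0],4),round(r[1],3))
t=cv2.imread("pics/top1.png"); cv2.imwrite("pics/topz1.png",cv2.resize(t[155:290,205:325],None,fx=5,fy=4.4*5/4.4,interpolation=cv2.INTER_CUBIC)[:600])
t=cv2.imread("pics/side1.png"); cv2.imwrite("pics/sidez1.png",cv2.resize(t[140:260,280:420],None,fx=5,fy=5,interpolation=cv2.INTER_CUBIC))
```

```text
['top', 'side'] [ 0.483   0.0862 -0.0198] 0.154
['top'] [ 0.4828  0.0857 -0.0372] 0.065
['side'] [0.481  0.1113 0.0496] 0.201Traceback (most recent call last):
  File "<stdin>", line 9, in <module>
  File "h.py", line 43, in fit
    r=minimize(f,st[:n],method="Nelder-Mead",options=dict(initial_simplex=S,xatol=.005,fatol=1e-4,maxiter=250))
    res = _minimize_neldermead(fun, x0, args, callback, bounds=bounds,
                               **options)
    fsim[j] = func(sim[j])
              ~~~~^^^^^^^^
    fx = function(np.copy(x), *(wrapper_args + args))
  File "h.py", line 37, in f
    s=sil(parts,p,n); i=(s*m).sum(); l+=1-i/(s.sum()+m.sum()-i)
  File "h.py", line 26, in sil
    h=cv2.convexHull(proj(place(P,p),n).astype(np.float32))
                     ~~~~^^^^^^^^^^^^^^
  File "h.py", line 6, in proj
    c=camera_info(n);K=np.array(c["camera_matrix"]);T=np.array(c["T"])
ValueError: time passes only in moves, steps and waits
```

```bash
sed -i 's/c=camera_info(n);/c=ci(n);/' h.py; sed -i 's/^def proj/_C={}\ndef ci(n):\n    if n not in _C: _C[n]=camera_info(n)\n    return _C[n]\ndef proj/' h.py
cat > p.py <<'E'
from h import *
import pickle
D=pickle.load(open("D.pkl","rb"))
t=cv2.imread("pics/top1.png"); cv2.imwrite("pics/topz1.png",cv2.resize(t[155:290,205:325],None,fx=4.4,fy=4.4,interpolation=cv2.INTER_CUBIC))
t=cv2.imread("pics/side1.png"); cv2.imwrite("pics/sidez1.png",cv2.resize(t[140:260,280:420],None,fx=5,fy=5,interpolation=cv2.INTER_CUBIC))
for d in D["top","case_a"][:5]:
    p=unproj(d["xy"],"top",.05)
    m={"top":d["pixels"]}
    s=min(D["side","case_a"],key=lambda e:np.hypot(*(unproj(e["xy"],"side",.05)-p)[:2])); m["side"]=s["pixels"]
    for mm in (m,{"top":m["top"]},{"side":m["side"]}):
        r=fit(CASE,mm,[p[0],p[1],-.05]); print(list(mm),np.round(r[0],4),round(r[1],3))
E
python3 p.py
```

```text
['top', 'side'] [ 0.483   0.0862 -0.0198] 0.154
['top'] [ 0.4828  0.0857 -0.0372] 0.065
['side'] [0.481  0.1113 0.0496] 0.201
['top', 'side'] [ 0.4645 -0.372   0.1425] 0.096
['top'] [ 0.4647 -0.3728  0.1147] 0.127
['side'] [ 0.4637 -0.3707  0.1454] 0.059
['top', 'side'] [ 0.4946 -0.0295  0.0953] 0.121
['top'] [ 0.4951 -0.0298  0.0982] 0.064
['side'] [ 0.4924 -0.022   0.0917] 0.159
['top', 'side'] [ 0.4653 -0.1394 -0.1273] 0.078
['top'] [ 0.4657 -0.1403 -0.1243] 0.084
['side'] [ 0.4646 -0.1369 -0.0922] 0.062
['top', 'side'] [ 0.4871 -0.2654 -0.1241] 0.097
['top'] [ 0.4868 -0.2665 -0.1337] 0.071
['side'] [ 0.4887 -0.2623 -0.0445] 0.102
```

View pics/topz1.png

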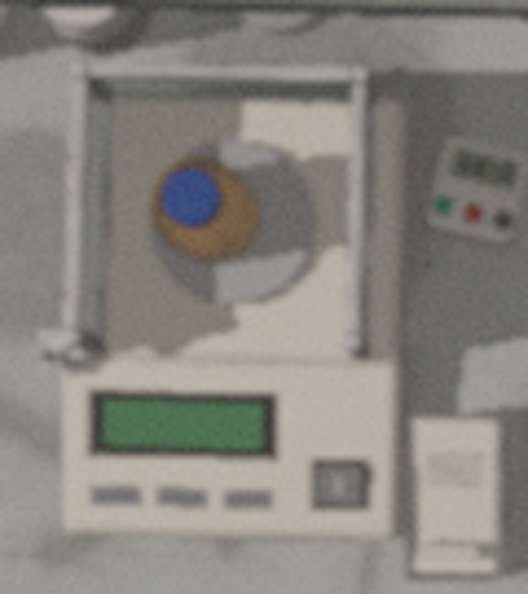

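View pics/sidez1.png

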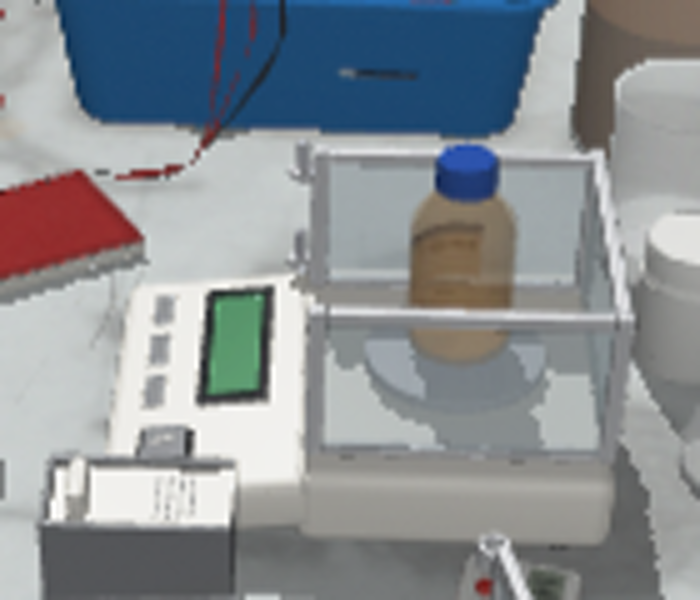

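```bash
cat > b.py <<'E'
from h import *
from scipy.optimize import least_squares
tz=lambda u,v:(205+u/4.4,155+v/4.4)
sz=lambda u,v:(280+u/5,140+v/5)
def pts(t,zk,zt=.148):
    return [("top",tz(360,350),(-.040,-.08-t/2,zt)),("top",tz(360,74),(.110+t/2,-.08-t/2,zt)),("top",tz(82,70),(.110+t/2,.08+t/2,zt)),
 ("top",tz(234,222),(.045,0,.066)),("top",tz(340,484),(-.118,-.07,zk)),
 ("side",sz(456,363),(.045,0,.066)),("side",sz(166,440),(-.118,-.07,zk)),
 ("side",sz(318,316),(-.040,-.08-t/2,zt)),("side",sz(622,317),(.11+t/2,-.08-t/2,zt)),("side",sz(600,155),(.11+t/2,.08+t/2,zt)),("side",sz(318,155),(-.04,.08+t/2,zt))]
def f(q):
    L=pts(q[3],q[4]); return np.concatenate([proj(place(np.array([l[2]]),q[:3]),l[0])[0]-l[1] for l in L])
r=least_squares(f,[.62,.22,-.02,.004,.055],x_scale=[.01,.01,.05,.002,.005],loss="soft_l1")
print(np.round(r.x,4)); print(np.round(f(r.x).reshape(-1,2),1).tolist())
for n in ("top","side"):
    im=cv2.imread(f"pics/{n}1.png"); q=r.x
    S=4; im=cv2.resize(im,None,fx=S,fy=S,interpolation=cv2.INTER_CUBIC)
    for P in ([(-.04,.08,.148),(.11,.08,.148),(.11,-.08,.148),(-.04,-.08,.148)],[(-.046,.101,.062),(-.046,.101,.081)],[(-.046,.101,.124),(-.046,.101,.143)],[(-.153,-.108,0),(.13,-.108,0),(.13,.108,0),(-.153,.108,0),(-.153,-.108,0)]):
        cv2.polylines(im,[((proj(place(np.array(P),q[:3]),n)+.5)*S).astype(int)],False,(0,0,255),1)
    a=(155,290,205,325) if n=="top" else (140,260,280,420)
    cv2.imwrite(f"pics/{n}ov.png",im[a[0]*S:a[1]*S,a[2]*S:a[3]*S])
E
python3 b.py
```

```text
[6.123e-01 2.273e-01 1.000e-04 1.350e-02 5.130e-02]
[[0.2, -1.7], [1.9, 1.3], [-1.2, 0.5], [0.1, -1.8], [-0.1, -1.5], [0.9, -1.7], [0.4, 0.0], [-1.1, 0.2], [-1.1, 1.8], [-2.0, 0.1], [0.1, -1.2]]
```

```bash
sleep 1
```

```text
(no output)
```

View pics/topov.png

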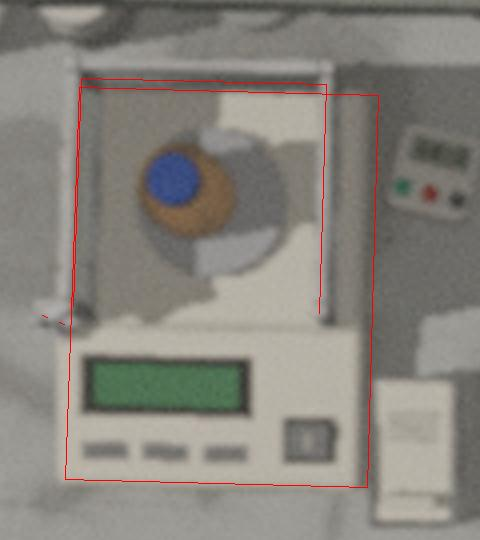

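View pics/sideov.png

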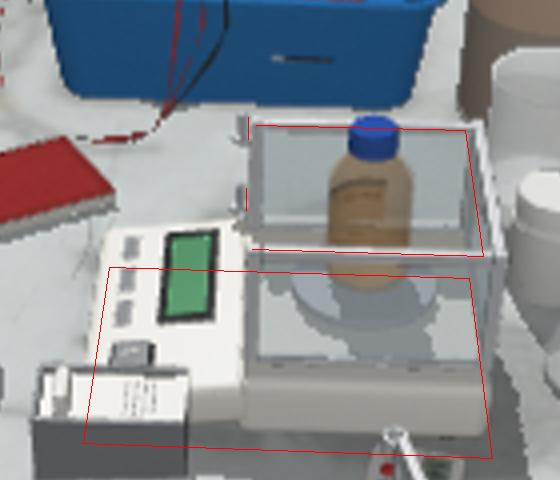

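```bash
python3 - <<'E'
import re
s=open("b.py").read()
a=s.index("def pts"); b=s.index("def f(q)")
new='''T=lambda u,v:(205+u/4-.4,155+v/4-.4)
Sd=lambda u,v:(280+u/4-.4,140+v/4-.4)
def pts(t,zk,zt=.148):
    a=.08+t; 
    return [("top",T(73,64),(.11+t/2,.08+t/2,zt)),("top",T(327,68),(.11+t/2,-.08-t/2,zt)),("top",T(324,322),(-.04,-.08-t/2,zt)),
 ("top",T(213,202),(.045,0,.066)),("top",T(309,440),(-.118,-.07,zk)),("top",T(58,486),(-.153,.108,.015)),("top",T(359,490),(-.153,-.108,.015)),
 ("top",T(42,308),(-.046,.101,.143)),
 ("side",Sd(365,291),(.045,0,.066)),("side",Sd(133,352),(-.118,-.07,zk)),
 ("side",Sd(254,253),(-.040,-.08-t/2,zt)),("side",Sd(500,254),(.11+t/2,-.08-t/2,zt)),("side",Sd(478,124),(.11+t/2,.08+t/2,zt)),("side",Sd(254,124),(-.04,.08+t/2,zt)),
 ("side",Sd(242,117),(-.046,.101,.143)),("side",Sd(239,189),(-.046,.101,.081)),("side",Sd(490,435),(.13,-.108,.0))]
'''
open("b.py","w").write(s[:a]+new+s[b:])
E
python3 b.py
```

```text
[0.6107 0.2295 0.0042 0.0146 0.0513]
[[-1.7, 1.3], [1.5, 1.8], [0.8, -1.8], [-0.5, -0.9], [-0.3, -0.7], [0.2, -0.9], [1.2, -0.2], [-0.9, 2.6], [0.6, -1.9], [0.3, 0.0], [-1.1, 0.2], [-1.6, 1.6], [-1.7, -0.1], [-0.1, -1.3], [0.9, -0.4], [1.2, -0.5], [0.1, 5.1]]
```

```bash
sleep 1
```

```text
(no output)
```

View pics/topov.png

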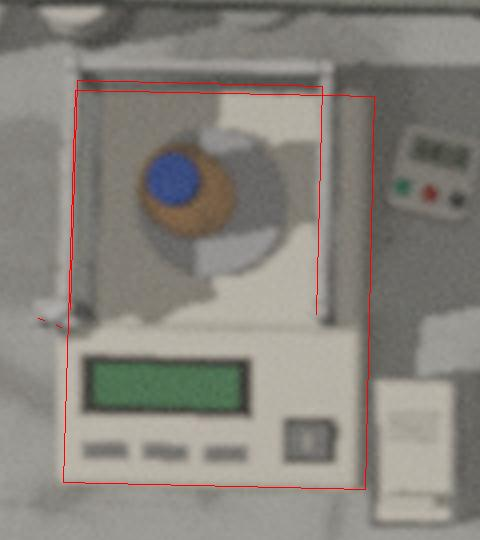

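View pics/sideov.png

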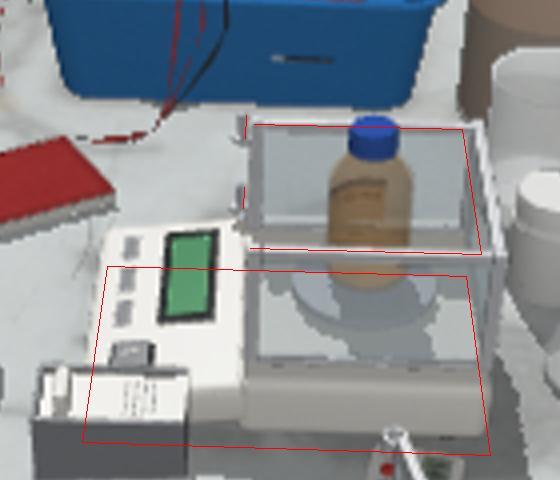

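```bash
python3 - <<'E'
s=open("b.py").read()
s=s.replace("def pts(t,zk,zt=.148):","def pts(t,zk,xf,xr,zt=.148):").replace("pts(q[3],q[4])","pts(*q[3:])").replace("[.62,.22,-.02,.004,.055],x_scale=[.01,.01,.05,.002,.005]","[.62,.22,-.02,.004,.055,-.04,.114],x_scale=[.01,.01,.05,.002,.005,.005,.005]")
s=s.replace("(-.040,","(xf,").replace("(-.04,-.08-t/2","(xf,-.08-t/2").replace("(-.04,.08+t/2","(xf,.08+t/2").replace(".11+t/2","xr").replace(',("side",Sd(490,435),(.13,-.108,.0))','')
open("b.py","w").write(s)
E
python3 b.py
```

```text
[ 0.6091  0.2288  0.0057  0.0069  0.052  -0.0384  0.1231]
[[0.0, -0.2], [0.3, 0.1], [-0.4, -1.9], [-0.3, -0.3], [0.0, -0.1], [0.5, -0.3], [1.6, 0.3], [-0.6, 3.2], [0.1, -1.8], [-0.3, 0.0], [-1.1, -0.4], [-0.1, 0.9], [-0.1, 0.7], [-0.1, -0.5], [0.3, -0.3], [0.6, -0.4]]
```

```bash
sleep 1
```

```text
(no output)
```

View pics/topov.png

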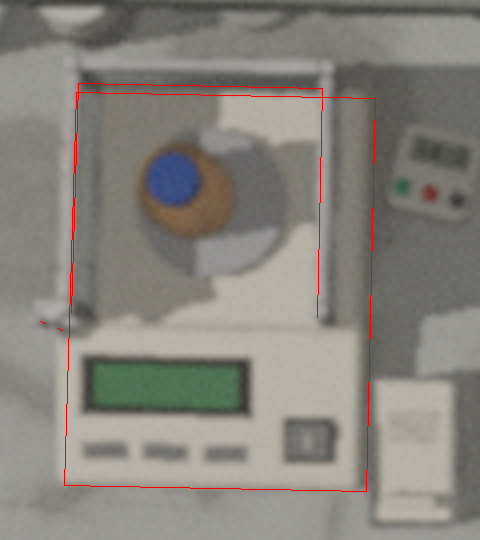

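View pics/sideov.png

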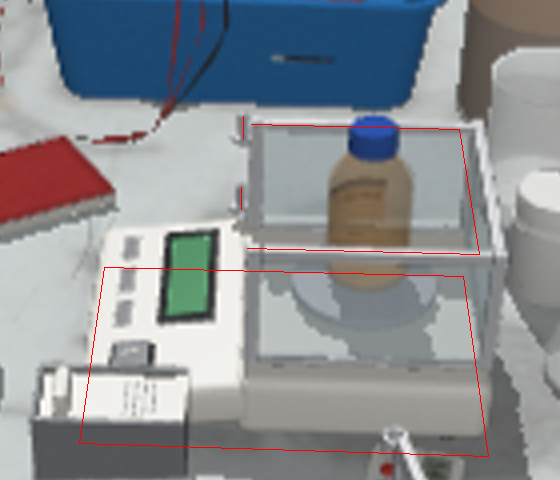

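Run:
```python
from h import *
T=lambda u,v:(205+u/4-.4,155+v/4-.4)
Sd=lambda u,v:(280+u/4-.4,140+v/4-.4)
print(unproj(T(173,180),"top",.186),unproj(Sd(374,124),"side",.186))
print("pan",unproj(T(213,202),"top",.066),unproj(Sd(365,291),"side",.066))
print("key",unproj(T(309,440),"top",.053),unproj(Sd(133,352),"side",.053))
print("pin",unproj(T(42,308),"top",.143),unproj(Sd(242,117),"side",.143))
s=state();r=R.from_quat(s["ee_rot"]).as_matrix();print(np.round(r,3))
print("scan",proj([[.23,.608,.256]],"top"))
```

```text
[0.6513458  0.23990673 0.186     ] [0.65250489 0.24746404 0.186     ]
pan [0.653145   0.22826948 0.066     ] [0.65357503 0.22002584 0.066     ]
key [0.49110565 0.15809122 0.053     ] [0.49230054 0.15690678 0.053     ]
pin [0.57098471 0.32835781 0.143     ] [0.56155123 0.32774733 0.143     ]
[[-0.    -0.936  0.353]
 [-0.     0.353  0.936]
 [-1.     0.    -0.   ]]
scan [[ 82.39733001 368.33573991]]
```

```bash
cat >> h.py <<'E'
def go(x,y,z,yaw=None):
    """target of TCP; yaw = jaw direction deg in world (mod 180)"""
    s=state();M=R.from_quat(s["ee_rot"]).as_matrix()
    d=M.T@(np.array([x,y,z])-s["tool_pos"])*100
    cur=np.degrees(np.arctan2(M[1,2],M[0,2])); r=0
    if yaw is not None:
        r=(cur-yaw+90)%180-90
    print("shift",np.round(d,2).tolist(),"roll",round(r,1),"j6",round(s["joints"][5],2),"cur yaw",round(cur,1),"pos",np.round(s["tool_pos"],4).tolist(),"w",round(s["width"],4),"F",np.round(s["wrist_force"],2).tolist(),"t",round(s["t"],2))
E
python3 -c "
from h import *
go(.652,.243,.256,90); print(unproj((415,178),'side',0))"
```

```text
shift [0.03, -52.42, -19.24] roll -20.7 j6 -0.17 cur yaw 69.3 pos [0.2295, 0.6081, 0.2562] w 0.0855 F [1.24, -0.07, -0.64] t 1.1
[0.81954871 0.52695377 0.        ]
```

Request:
arm_command(
  moves=[
    [[0,-5,-2],-4,7],
    [[0,-10,-3.7],-8,7],
    [[0,-15,-5.5],-12,6],
    [[0,-20,-7.3],-16,6],
    [[0,-25,-9.2],-20.7,6],
    [[0,-30,-11],-20.7,6],
    [[0,-35,-12.8],-20.7,6],
    [[0,-39.5,-14.5],-20.7,6],
    [[0,-44,-16.1],-20.7,6],
    [[0,-48.5,-17.8],-20.7,6],
    [[0,-52.4,-19.2],-20.7,6],
    [[0,-52.4,-19.2],-20.7,6],
  ],
)

```text
t: 2.3
tool_pos: [0.6553, 0.2392, 0.256]
ee_rot: [-0.499, 0.501, 0.498, 0.501]
wrist_force: [0.4, 0.8, -0.6]
width: 0.06
```

```bash
python3 -c "
from h import *
go(.652,.243,.186,90); look('2')
t=cv2.imread('pics/side2.png'); cv2.imwrite('pics/sidez2.png',cv2.resize(t[80:230,280:460],None,fx=4,fy=4,interpolation=cv2.INTER_CUBIC))"
```

```text
shift [7.0, 0.34, 0.38] roll -0.3 j6 -1.38 cur yaw 89.7 pos [0.6553, 0.2392, 0.256] w 0.06 F [0.42, 0.78, -0.59] t 2.3
```

View pics/sidez2.png

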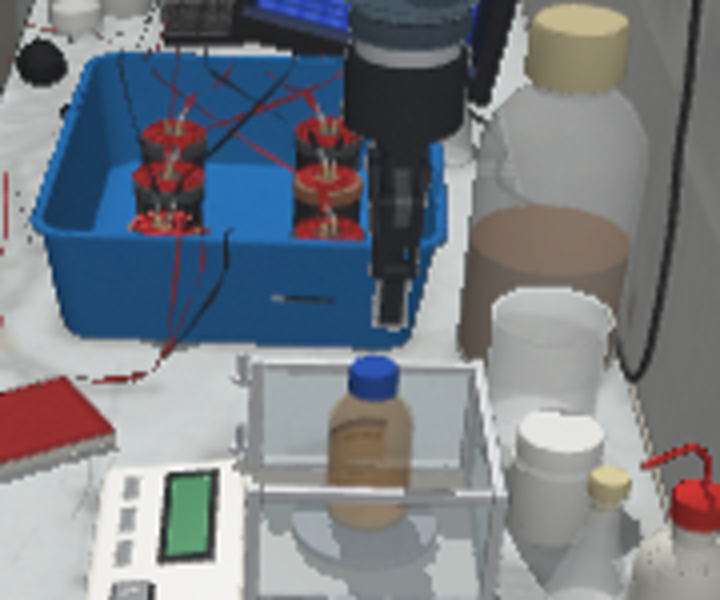

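```bash
python3 -c "
from h import *
print((proj([[.6553,.2092,.231],[.6553,.2392,.256],[.652,.243,.186],[.652,.240,.186]],'side')-[280,80])*4)"
```

```text
[[383.59902834 331.55796001]
 [384.65391085 275.00293545]
 [371.87528226 365.70150345]
 [372.0238163  367.94341717]]
```

Request:
arm_command(
  moves=[
    [[3,0.3,0.3],0,6],
    [[6,0.3,0.3],0,6],
    [[6.9,0.3,0.3],0,6],
    [[6.9,0.3,0.3],0,3],
    [[6.9,0.3,0.3],0,2],
    [[6.9,0.3,0.3],0,2],
    [[6.9,0.3,0.3],0,2],
    [[6.9,0.3,0.3],0,2],
  ],
  squeeze=40,
)

```text
t: 3.2
tool_pos: [0.6501, 0.2452, 0.1877]
ee_rot: [-0.499, 0.5, 0.499, 0.501]
wrist_force: [0.0, 0.3, -0.8]
width: 0.0366
```

Request:
arm_command(
  moves=[
    [[0,0,0],0,2],
    [[-2,0,0],0,2],
    [[-5,0,0],0,2],
    [[-9,0,0],0,2],
    [[-12,0,0],0,2],
    [[-12,0,0],0,2],
  ],
)

```text
t: 3.8
tool_pos: [0.6523, 0.2456, 0.3149]
ee_rot: [-0.502, 0.497, 0.497, 0.504]
wrist_force: [0.8, -0.8, -0.9]
width: 0.0366
```

```bash
python3 -c "
from h import *
go(.60,.43,.31,90); look('3'); print(proj([[.6,.43,0]],'top'),proj([[.6,.43,0]],'side'))"
```

```text
shift [0.47, 5.28, 18.42] roll -0.1 j6 -1.37 cur yaw 89.9 pos [0.6523, 0.2456, 0.3149] w 0.0366 F [0.77, -0.8, -0.85] t 3.8
[[189.67369132 224.60597679]] [[351.46278856 191.42977012]]
```

View pics/side3.png

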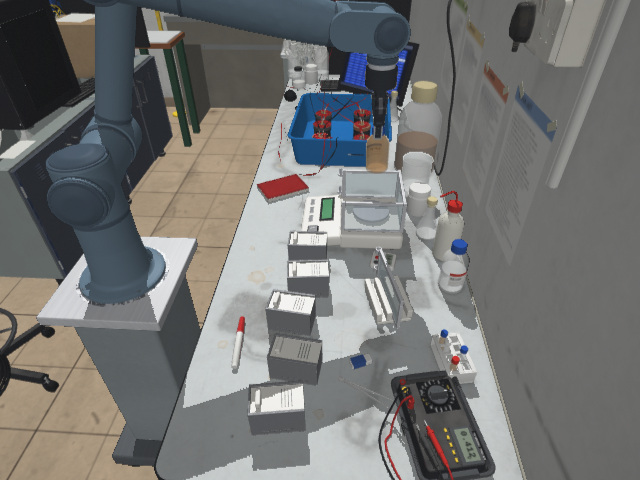

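Request:
arm_command(
  moves=[
    [[0,1.5,5],0,2],
    [[0,3,10],0,2],
    [[0,4.5,15],0,2],
    [[0,5.3,18.4],0,2],
    [[3,5.3,18.4],0,2],
    [[7,5.3,18.4],0,2],
    [[11,5.3,18.4],0,2],
    [[15,5.3,18.4],0,2],
    [[17.5,5.3,18.4],0,2],
    [[18.8,5.3,18.4],0,2],
    [[19.1,5.3,18.4],0,2],
    [[19.1,5.3,18.4],0,2],
  ],
)

```text
t: 5.1
tool_pos: [0.6003, 0.4289, 0.1217]
ee_rot: [-0.501, 0.499, 0.498, 0.502]
wrist_force: [-4.6, -5.5, 19.8]
width: 0.0362
```

```bash
python3 -c "
from h import *
go(.60,.43,.122,90); look('4',['side']); t=cv2.imread('pics/side4.png'); cv2.imwrite('pics/sidez4.png',cv2.resize(t[80:230,280:460],None,fx=4,fy=4,interpolation=cv2.INTER_CUBIC))"
```

```text
shift [-0.03, 0.03, 0.11] roll -0.1 j6 -1.1 cur yaw 89.9 pos [0.6003, 0.4289, 0.1217] w 0.0362 F [-4.6, -5.53, 19.76] t 5.1
```

View pics/sidez4.png

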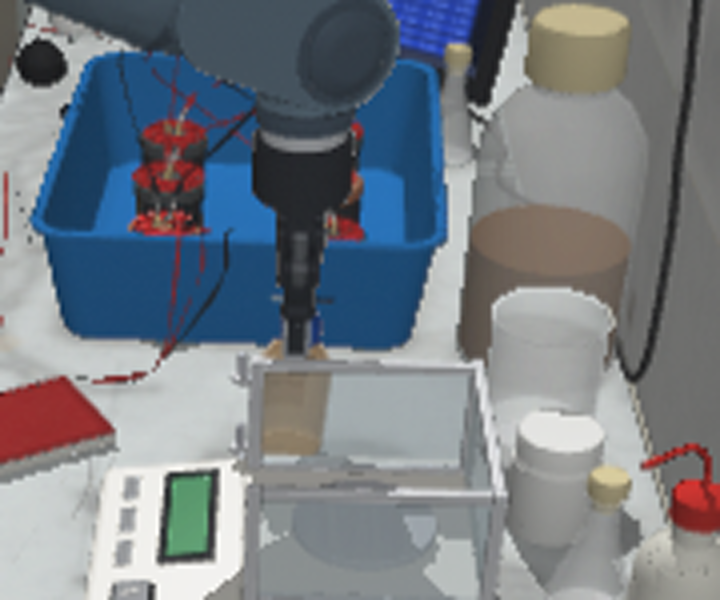

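Request:
arm_command(
  moves=[
    [[-0.1,0,0],0,2],
    [[-0.1,0,0],0,5.5],
    [[-0.1,0,0],0,5.5],
    [[-0.1,0,0],0,5.5],
    [[-2,0,0],0,5.5],
    [[-6,0,0],0,5.5],
    [[-11,0,0],0,4],
    [[-13,0,0],0,2],
    [[-13,0,0],0,0],
  ],
)

```text
t: 6.05
tool_pos: [0.6013, 0.4302, 0.2592]
ee_rot: [-0.502, 0.495, 0.497, 0.506]
wrist_force: [0.6, 0.5, -0.2]
width: 0.0117
```

```bash
python3 -c "
from h import *
go(.4915,.1575,.2,90); look('5'); t=cv2.imread('pics/side5.png'); cv2.imwrite('pics/sidez5.png',cv2.resize(t[80:230,280:460],None,fx=4,fy=4,interpolation=cv2.INTER_CUBIC))"
```

```text
shift [5.62, 11.02, -27.31] roll -0.1 j6 -1.1 cur yaw 89.9 pos [0.6013, 0.4302, 0.2592] w 0.0117 F [0.62, 0.5, -0.16] t 6.05
```

View pics/sidez5.png

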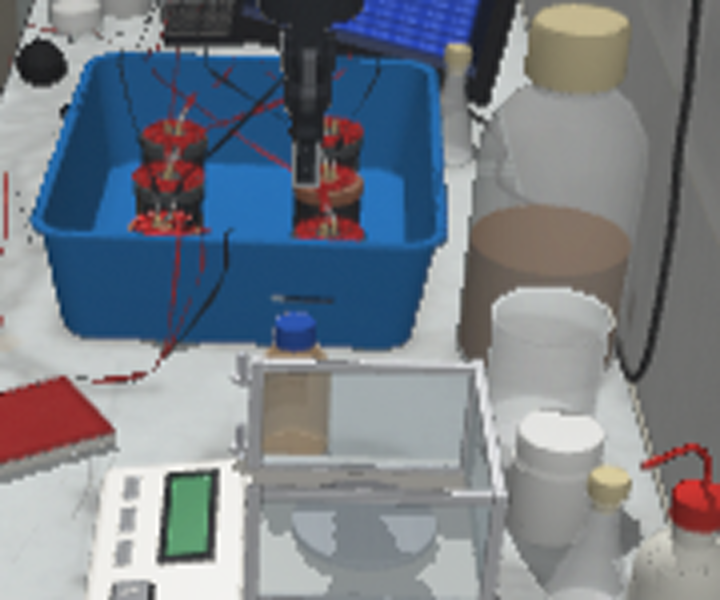

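Request:
arm_command(
  moves=[
    [[0,2,-5],0,0],
    [[0,4,-10],0,0],
    [[0,6,-15],0,0],
    [[1,8,-20],0,0],
    [[3,10,-24],0,0],
    [[6,11,-27.3],0,0],
    [[10,11,-27.3],0,0],
    [[14,11,-27.3],0,0],
    [[16,11,-27.3],0,0],
    [[16.5,11,-27.3],0,0],
    [[16.5,11,-27.3],0,0],
  ],
)

```text
t: 7.25
tool_pos: [0.4884, 0.156, 0.0849]
ee_rot: [-0.5, 0.5, 0.499, 0.501]
wrist_force: [0.8, -0.2, -0.1]
width: -0.0004
```

```bash
python3 -c "
from h import *
go(.4915,.1575,.078,90); look('6'); t=cv2.imread('pics/side6.png'); cv2.imwrite('pics/sidez6.png',cv2.resize(t[150:270,260:420],None,fx=4,fy=4,interpolation=cv2.INTER_CUBIC))"
```

```text
shift [0.69, -0.31, 0.15] roll -0.1 j6 -1.48 cur yaw 89.9 pos [0.4884, 0.156, 0.0849] w -0.0004 F [0.79, -0.2, -0.1] t 7.25
```

View pics/sidez6.png

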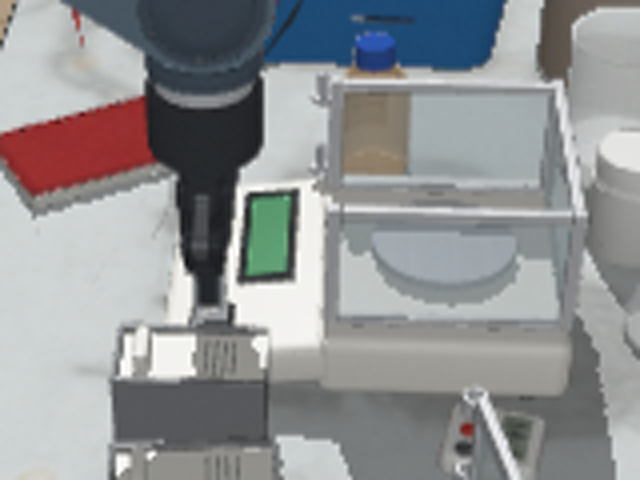

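Request:
arm_command(
  moves=[
    [[0.4,0,0.1],0,0],
    [[0.8,0,0.1],0,0],
    [[0.8,0,0.1],0,0],
  ],
)

```text
t: 7.65
tool_pos: [0.4903, 0.1574, 0.0793]
ee_rot: [-0.502, 0.498, 0.498, 0.502]
wrist_force: [0.3, 0.6, -0.2]
width: 0.0002
```

Request:
arm_command(
  moves=[
    [[0.3,0,0],0,0],
    [[0.5,0,0],0,0],
    [[0.5,0,0],0,0],
  ],
)

```text
t: 7.95
tool_pos: [0.4903, 0.1575, 0.0741]
ee_rot: [-0.502, 0.498, 0.498, 0.502]
wrist_force: [-1.1, 0.8, 1.7]
width: 0.0
```

Contact begins; 4 mm more.

Request:
arm_command(
  moves=[
    [[0.2,0,0],0,0],
    [[0.4,0,0],0,0],
    [[0.4,0,0],0,0],
  ],
)

```text
t: 8.25
tool_pos: [0.4908, 0.1575, 0.0704]
ee_rot: [-0.502, 0.498, 0.497, 0.503]
wrist_force: [0.3, -1.0, 2.6]
width: 0.0005
```

Request:
arm_command(
  moves=[
    [[0.15,0,0],0,0],
    [[0.2,0,0],0,0],
    [[0.2,0,0],0,0],
  ],
)

```text
t: 8.55
tool_pos: [0.4911, 0.1575, 0.0697]
ee_rot: [-0.502, 0.498, 0.498, 0.502]
wrist_force: [-6.0, -0.4, 14.2]
width: 0.0
```

Request:
arm_command(
  moves=[
    [[-2,0,0],0,0],
    [[-6,0,0],0,3],
    [[-10,2,0],0,8.5],
    [[-13,5,0],0,8.5],
    [[-15,9,0],0,8.5],
    [[-15,12,0],0,8.5],
    [[-15,12,0],0,8.5],
  ],
)

```text
t: 9.25
tool_pos: [0.3672, 0.158, 0.2183]
ee_rot: [0.502, -0.498, -0.498, -0.502]
wrist_force: [-0.2, 0.2, -0.7]
width: 0.0845
```

```bash
cat > cases.py <<'E'
from h import *
import sys
look(sys.argv[1])
m={n:[d for d in cut_out("case_a",n) if 600<d["pixels"].sum()<3500] for n in ("top","side")}
out=[]
for d in m["top"]:
    p=unproj(d["xy"],"top",.05)
    if not .35<p[0]<.6: continue
    k={"top":d["pixels"]}
    s=[e for e in m["side"] if np.hypot(*(unproj(e["xy"],"side",.05)-p)[:2])<.05]
    r=fit(CASE,k,[p[0],p[1],0]); r2=(0,0)
    if s: k["side"]=s[0]["pixels"]; r2=fit(CASE,k,r[0])
    out.append((d["conf"],r,r2))
for o in sorted(out,key=lambda o:-o[1][0][1]): print(round(o[0],2),"top",np.round(o[1][0],4),round(o[1][1],3),"both",np.round(o[2][0],4),round(o[2][1],3))
go(.49,.0,.2,90)
E
python3 cases.py 7
```

```text
0.7 top [ 0.4836  0.0863 -0.0158] 0.076 both [0.4828 0.087  0.0012] 0.15
0.6 top [ 0.4945 -0.0294  0.0799] 0.077 both [ 0.4942 -0.0288  0.0729] 0.126
0.89 top [ 0.4637 -0.1399 -0.1173] 0.078 both [ 0.4643 -0.1395 -0.1145] 0.079
0.2 top [ 0.4899 -0.262  -0.0674] 0.395 both [ 0.4874 -0.2619 -0.0918] 0.245
0.6 top [ 0.4879 -0.2659 -0.104 ] 0.088 both [ 0.4878 -0.265  -0.1005] 0.096
0.72 top [ 0.4642 -0.3745  0.1356] 0.093 both [ 0.4648 -0.3728  0.1497] 0.087
shift [1.95, -11.98, -15.74] roll -0.1 j6 -1.45 cur yaw 89.9 pos [0.3703, 0.1576, 0.2185] w 0.0848 F [0.8, 0.41, 0.02] t 9.45
```

View pics/side7.png

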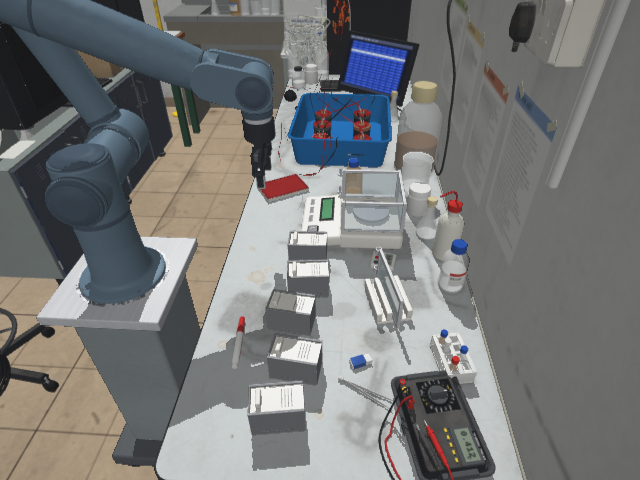

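View pics/top7.png

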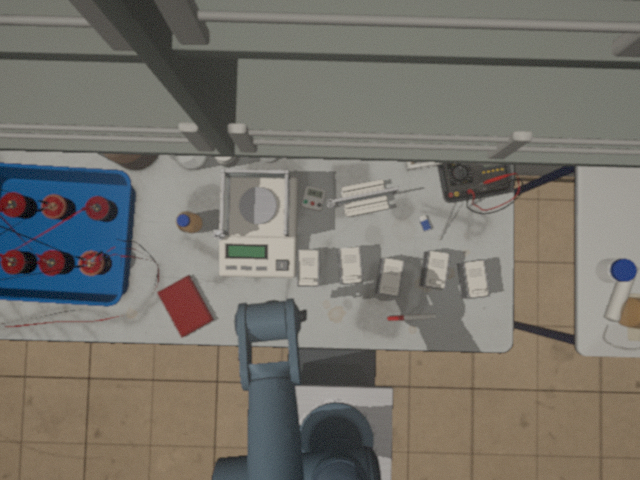

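```bash
python3 -c "
from h import *
go(.4945,-.0292,.15,94.5)"
```

```text
shift [6.96, -12.4, -18.66] roll -4.6 j6 -1.45 cur yaw 89.9 pos [0.3703, 0.1576, 0.2185] w 0.0848 F [0.8, 0.41, 0.02] t 9.45
```

Request:
arm_command(
  moves=[
    [[0,-3,-5],-2,8.5],
    [[1,-6,-9],-4,8.5],
    [[3,-9,-13],-4.6,8.5],
    [[5,-11,-16.5],-4.6,8.5],
    [[7,-12.4,-18.7],-4.6,8.5],
    [[7,-12.4,-18.7],-4.6,8.5],
  ],
)

```text
t: 10.05
tool_pos: [0.4947, -0.0327, 0.1455]
ee_rot: [0.518, -0.481, -0.518, -0.482]
wrist_force: [-1.2, -0.3, -0.3]
width: 0.0847
```

```bash
python3 -c "
from h import *
go(.4945,-.0292,.051,94.5)
look('8')
t=cv2.imread('pics/side8.png'); cv2.imwrite('pics/sidez8.png',cv2.resize(t[180:330,240:420],None,fx=4,fy=4,interpolation=cv2.INTER_CUBIC))"
```

```text
shift [9.45, 0.01, 0.34] roll -0.3 j6 -1.94 cur yaw 94.2 pos [0.4947, -0.0327, 0.1455] w 0.0847 F [-1.19, -0.32, -0.27] t 10.05
```

View pics/sidez8.png

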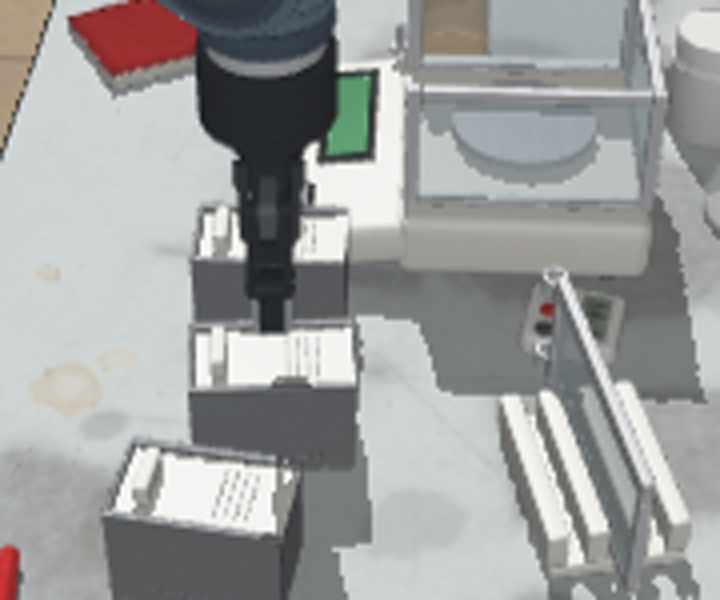

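```bash
python3 -c "
from h import *
print((proj([[.4947,-.0327-.0425,.133],[.4947,-.0327-.0425,.12],[.4947,-.0327+.0425,.133],[.4945,-.029,.07]],'side')-[240,180])*4)"
```

```text
[[262.69386973 328.57002879]
 [263.30558701 345.65640859]
 [275.02409754 233.67521257]
 [271.78347831 354.93941682]]
```

Request:
arm_command(
  moves=[
    [[3,0,0.3],0,8.5],
    [[6,0,0.3],0,8.5],
    [[9,0,0.3],0,8.5],
    [[9.4,0,0.3],0,8.5],
    [[9.4,0,0.3],0,6],
    [[9.4,0,0.3],0,5],
    [[9.4,0,0.3],0,5],
    [[9.4,0,0.3],0,5],
  ],
  squeeze=30,
)

```text
t: 10.95
tool_pos: [0.4962, -0.0273, 0.0561]
ee_rot: [0.521, -0.478, -0.517, -0.482]
wrist_force: [0.3, 1.4, 6.1]
width: 0.0616
```

Request:
arm_command(
  moves=[
    [[0,0,0],0,5],
    [[-1.5,0,0],0,5],
    [[-3,0,0],0,5],
    [[-3.5,0,0],0,5],
    [[-3.5,0,0],0,5],
    [[-3.5,0,0],0,5],
  ],
)

```text
t: 11.55
tool_pos: [0.4951, -0.0271, 0.0901]
ee_rot: [0.52, -0.479, -0.517, -0.482]
wrist_force: [-1.1, 0.3, -6.9]
width: 0.0614
```

```bash
python3 -c "
from h import *
go(.4945,-.0292,.055)
look('9',['side']);go(0,0,0);look('9',['side']);go(0,0,0)
t=cv2.imread('pics/side9.png'); cv2.imwrite('pics/sidez9.png',cv2.resize(t[180:330,240:420],None,fx=4,fy=4,interpolation=cv2.INTER_CUBIC))"
```

```text
shift [3.51, 0.1, -0.2] roll 0 j6 -1.93 cur yaw 94.4 pos [0.4951, -0.0271, 0.0901] w 0.0614 F [-1.08, 0.3, -6.85] t 11.55
shift [8.7, 49.2, 6.52] roll 0 j6 -1.93 cur yaw 94.4 pos [0.495, -0.0271, 0.09] w 0.0618 F [-0.55, -0.63, -6.4] t 11.6
shift [8.71, 49.2, 6.52] roll 0 j6 -1.93 cur yaw 94.4 pos [0.4951, -0.0271, 0.09] w 0.0619 F [0.56, 0.26, -5.72] t 11.65
```

View pics/sidez9.png

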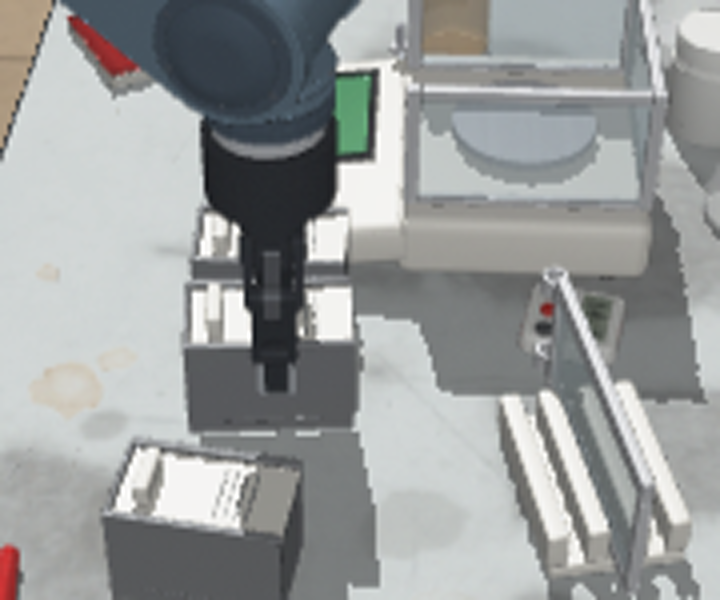

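```bash
python3 -c "
from h import *
go(.465,-.0275,.058,90)"
```

```text
shift [3.18, 3.02, 0.19] roll 4.4 j6 -1.93 cur yaw 94.4 pos [0.4951, -0.0271, 0.09] w 0.0619 F [0.56, 0.26, -5.72] t 11.65
```

Request:
arm_command(
  moves=[
    [[0,1.5,0.1],2,5],
    [[0,3,0.2],4.4,5],
    [[0,3,0.2],4.4,5],
    [[1,3,0.2],4.4,5],
    [[2.2,3,0.2],4.4,5],
    [[2.8,3,0.2],4.4,5],
    [[3.1,3,0.2],4.4,5],
    [[3.2,3,0.2],4.4,5],
    [[3.2,3,0.2],4.4,5],
  ],
)

```text
t: 12.55
tool_pos: [0.4654, -0.0274, 0.0577]
ee_rot: [-0.501, 0.498, 0.499, 0.502]
wrist_force: [0.4, -0.3, -5.9]
width: 0.0621
```

Request:
arm_command(
  moves=[
    [[0.1,0,0],0,5],
    [[0.2,0,0],0,5],
    [[0.2,0,0],0,5],
  ],
)

```text
t: 12.85
tool_pos: [0.4658, -0.0276, 0.0562]
ee_rot: [0.502, -0.498, -0.498, -0.502]
wrist_force: [0.2, 0.7, -4.2]
width: 0.0617
```

Nearly down; release gently and rise with fingers open, then check.

Request:
arm_command(
  moves=[
    [[0.15,0,0],0,5],
    [[0.15,0,0],0,5],
    [[0.15,0,0],0,7.8],
    [[0.15,0,0],0,7.8],
    [[0.15,0,0],0,7.8],
    [[-4,0,0],0,7.8],
    [[-8,0,0],0,6],
    [[-10,4,0],0,4],
    [[-10,9,0],0,3],
    [[-10,11,0],0,3],
  ],
)

```text
t: 13.85
tool_pos: [0.3526, -0.0272, 0.155]
ee_rot: [0.502, -0.498, -0.498, -0.502]
wrist_force: [0.7, 0.1, -0.5]
width: 0.0303
```

```bash
python3 cases.py 10;python3 -c "
import cv2
t=cv2.imread('pics/side10.png'); cv2.imwrite('pics/sidez10.png',cv2.resize(t[180:330,220:400],None,fx=4,fy=4,interpolation=cv2.INTER_CUBIC))"
```

```text
0.97 top [0.4839 0.0869 0.0154] 0.118 both [0.4837 0.0869 0.0256] 0.176
0.78 top [ 0.4619 -0.03    0.0131] 0.096 both [ 0.4641 -0.0292  0.0351] 0.15
0.76 top [ 0.4645 -0.14   -0.1359] 0.092 both [ 0.465  -0.1393 -0.1141] 0.088
0.73 top [ 0.4648 -0.3747  0.1374] 0.072 both [ 0.4648 -0.3733  0.1358] 0.077
shift [-4.29, -13.48, 2.79] roll 0.0 j6 -1.97 cur yaw 90.0 pos [0.3556, -0.0279, 0.156] w 0.0301 F [-0.75, 0.45, 0.92] t 14.05
```

View pics/sidez10.png

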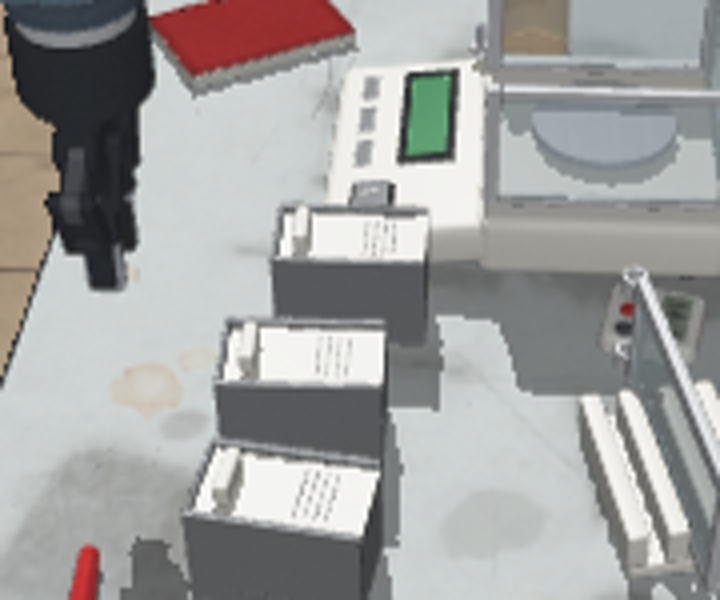

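```bash
python3 -c "
from h import *
go(.431,-.028,.097,0)"
```

```text
shift [5.96, -7.49, -0.01] roll -90.0 j6 -1.97 cur yaw 90.0 pos [0.3556, -0.0279, 0.156] w 0.0301 F [-0.75, 0.45, 0.92] t 14.05
```

Request:
arm_command(
  moves=[
    [[0,-1,0],8.5,3],
    [[0,-2,0],17,3],
    [[0,-3,0],25.5,3],
    [[0,-4,0],34,3],
    [[0,-5,0],42.5,3],
    [[0,-6,0],51,3],
    [[0,-7,0],59.5,3],
    [[0,-7.5,0],68,3],
    [[0,-7.5,0],76.5,3],
    [[0,-7.5,0],85,3],
    [[0,-7.5,0],90,3],
    [[0,-7.5,0],90,3],
  ],
)

```text
t: 15.25
tool_pos: [0.4317, -0.028, 0.1565]
ee_rot: [-0.0, 0.704, 0.0, 0.71]
wrist_force: [-0.6, 0.1, 0.1]
width: 0.0296
```

```bash
python3 -c "
from h import *
go(.431,-.028,.097,0)
look('11',['side'])
t=cv2.imread('pics/side11.png'); cv2.imwrite('pics/sidez11.png',cv2.resize(t[180:330,220:400],None,fx=4,fy=4,interpolation=cv2.INTER_CUBIC))"
```

```text
shift [5.95, 0.0, -0.12] roll 0.0 j6 -0.33 cur yaw 0.0 pos [0.4317, -0.028, 0.1565] w 0.0296 F [-0.6, 0.1, 0.08] t 15.25
```

View pics/sidez11.png

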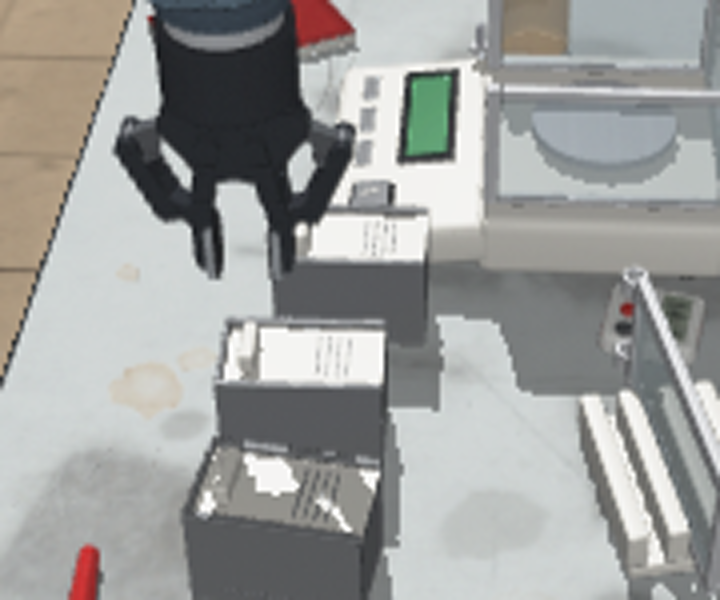

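Request:
arm_command(
  moves=[
    [[3,0,0],0,3],
    [[5.5,0,0],0,3],
    [[5.9,0,0],0,3],
    [[5.9,0,0],0,2],
    [[5.9,0,0],0,0.5],
    [[5.9,0,0],0,0.5],
    [[5.9,0,0],0,0.5],
    [[5.9,0,0],0,0.5],
  ],
  squeeze=20,
)

```text
t: 16.1
tool_pos: [0.4327, -0.0281, 0.0984]
ee_rot: [-0.001, 0.703, 0.001, 0.711]
wrist_force: [0.7, 1.6, 0.1]
width: 0.0091
```

Request:
arm_command(
  moves=[
    [[0,0,1],0,0.5],
    [[0,0,2.5],0,0.5],
    [[0,0,4],0,0.5],
    [[0,0,5.5],0,0.5],
    [[0,0,7],0,0.5],
    [[0,0,8.2],0,0.5],
    [[0,0,8.7],0,0.5],
    [[0,0,8.9],0,0.5],
    [[0,0,8.9],0,0.5],
  ],
)

```text
t: 17.0
tool_pos: [0.5215, -0.0279, 0.0991]
ee_rot: [-0.001, 0.704, 0.001, 0.711]
wrist_force: [-0.2, -0.3, -3.4]
width: 0.0092
```

```bash
python3 -c "
from h import *
go(.431,-.028,.097,0)
look('12')
t=cv2.imread('pics/side12.png'); cv2.imwrite('pics/sidez12.png',cv2.resize(t[180:330,220:400],None,fx=4,fy=4,interpolation=cv2.INTER_CUBIC))"
```

```text
shift [0.12, 0.01, -9.05] roll 0.1 j6 -0.28 cur yaw 0.1 pos [0.5215, -0.0279, 0.0991] w 0.0092 F [-0.23, -0.26, -3.41] t 17.0
```

View pics/sidez12.png

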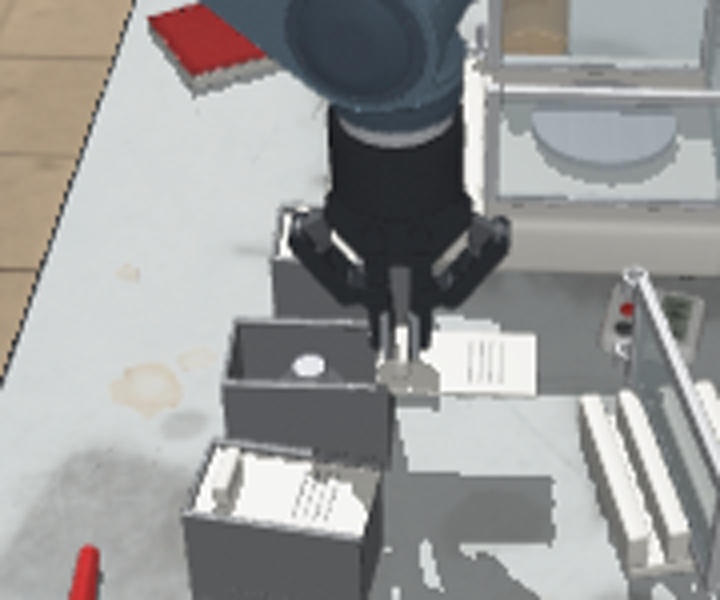

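Request:
arm_command(
  moves=[
    [[0,0,0],0,3],
    [[0,0,0],0,3],
    [[-3,0,0],0,3],
    [[-6,0,-2],0,3.5],
    [[-6,0,-5],0,3.5],
    [[-6,0,-5],0,3.5],
  ],
)

```text
t: 17.7
tool_pos: [0.4691, -0.0277, 0.1595]
ee_rot: [-0.001, 0.703, 0.0, 0.711]
wrist_force: [-1.6, 1.0, -0.4]
width: 0.0352
```

```bash
python3 -c "
from h import *
print('knob side',unproj((296.9,271.1),'side',.059))
go(.4685,-.028,.097,0)
look('13')
t=cv2.imread('pics/side13.png'); cv2.imwrite('pics/sidez13.png',cv2.resize(t[180:330,220:400],None,fx=4,fy=4,interpolation=cv2.INTER_CUBIC))
t=cv2.imread('pics/top13.png'); cv2.imwrite('pics/topz13.png',cv2.resize(t[200:320,280:430],None,fx=5,fy=5,interpolation=cv2.INTER_CUBIC))
for n in ('top','side'):
  for q in ('case_a',): 
    for d in cut_out(q,n): print(n,d['conf'],np.round(unproj(d['xy'],n,.06),3))
"
```

```text
knob side [ 0.4670124  -0.02714806  0.059     ]
shift [6.25, -0.02, -0.13] roll 0.1 j6 -0.31 cur yaw 0.1 pos [0.4691, -0.0277, 0.1595] w 0.0352 F [-1.56, 1.03, -0.42] t 17.7
top 0.86 [0.493 0.093 0.06 ]
top 0.79 [ 0.463 -0.367  0.06 ]
top 0.79 [ 0.47  -0.148  0.06 ]
top 0.57 [ 0.567 -0.027  0.06 ]
side 0.84 [0.491 0.071 0.06 ]
side 0.74 [ 0.465 -0.387  0.06 ]
side 0.7 [ 0.486 -0.276  0.06 ]
side 0.68 [0.639 0.24  0.06 ]
side 0.58 [ 0.462 -0.162  0.06 ]
side 0.55 [ 0.486 -0.028  0.06 ]
```

View pics/sidez13.png

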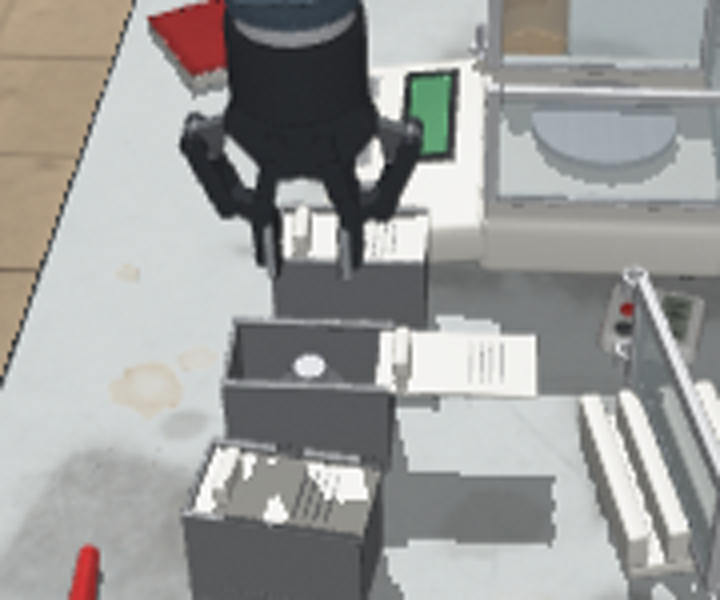

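View pics/topz13.png

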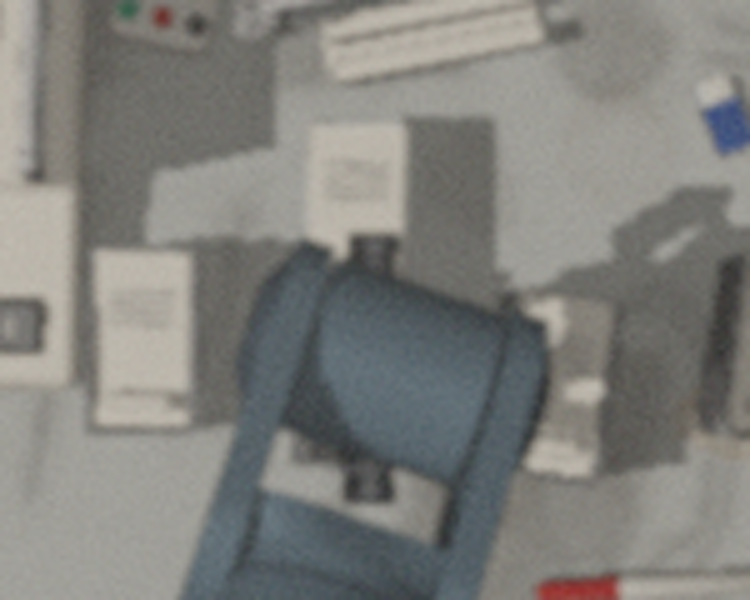

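```bash
python3 -c "
from h import *
print((proj([[.469,-.028,.14],[.469,-.028,.059],[.469,-.038,.14]],'side')-[220,180])*4)"
```

```text
[[305.38317301 263.58746888]
 [310.69754143 365.48194608]
 [303.58476763 274.69281954]]
```

Request:
arm_command(
  moves=[
    [[3,0,-0.4],0,3.5],
    [[6,0,-0.4],0,3.5],
    [[8.5,0,-0.4],0,3.5],
    [[9.1,0,-0.4],0,3.5],
    [[9.1,0,-0.4],0,3.5],
  ],
)

```text
t: 18.4
tool_pos: [0.4685, -0.0281, 0.0672]
ee_rot: [-0.001, 0.704, 0.001, 0.71]
wrist_force: [0.4, 0.6, -0.6]
width: 0.0352
```

```bash
python3 -c "
from h import *
go(.465,-.0275,.0685,0)
look('14',['side'])
t=cv2.imread('pics/side14.png'); cv2.imwrite('pics/sidez14.png',cv2.resize(t[200:320,230:350],None,fx=5,fy=5,interpolation=cv2.INTER_CUBIC))
"
```

```text
shift [-0.14, 0.07, -0.34] roll 0.1 j6 -0.31 cur yaw 0.1 pos [0.4685, -0.0281, 0.0672] w 0.0352 F [0.43, 0.62, -0.63] t 18.4
```

View pics/sidez14.png

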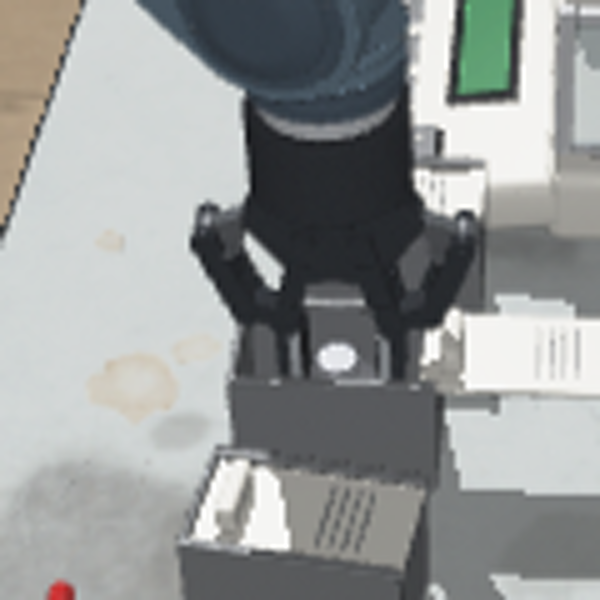

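Request:
arm_command(
  moves=[
    [[-0.15,0,-0.35],0,3.5],
    [[-0.15,0,-0.35],0,2.5],
    [[-0.15,0,-0.35],0,1.5],
    [[-0.15,0,-0.35],0,1.5],
    [[-0.15,0,-0.35],0,1.5],
    [[-0.15,0,-0.35],0,1.5],
  ],
  squeeze=50,
)

```text
t: 19.05
tool_pos: [0.4663, -0.0287, 0.0712]
ee_rot: [-0.002, 0.703, 0.0, 0.711]
wrist_force: [-4.5, -0.8, 7.2]
width: 0.0176
```

Request:
arm_command(
  moves=[
    [[-0.5,0,0],0,1.5],
    [[-2,0,0],0,1.5],
    [[-4,0,0],0,1.5],
    [[-7,0,0],0,1.5],
    [[-11,0,0],0,1.5],
    [[-15,0,0],0,1.5],
    [[-16,0,0],0,1.5],
    [[-16,0,0],0,1.5],
  ],
)

```text
t: 19.85
tool_pos: [0.4648, -0.0285, 0.2322]
ee_rot: [-0.002, 0.702, 0.0, 0.713]
wrist_force: [-0.7, -1.2, -6.0]
width: 0.0175
```

```bash
python3 -c "
from h import *
go(.654,.228,.24,0)
look('15')
t=cv2.imread('pics/side15.png'); cv2.imwrite('pics/sidez15.png',cv2.resize(t[120:320,230:410],None,fx=3,fy=3,interpolation=cv2.INTER_CUBIC))
"
```

```text
shift [-0.55, 25.6, 19.0] roll 0.2 j6 -0.31 cur yaw 0.2 pos [0.4648, -0.0285, 0.2322] w 0.0175 F [-0.7, -1.21, -5.97] t 19.85
```

View pics/sidez15.png

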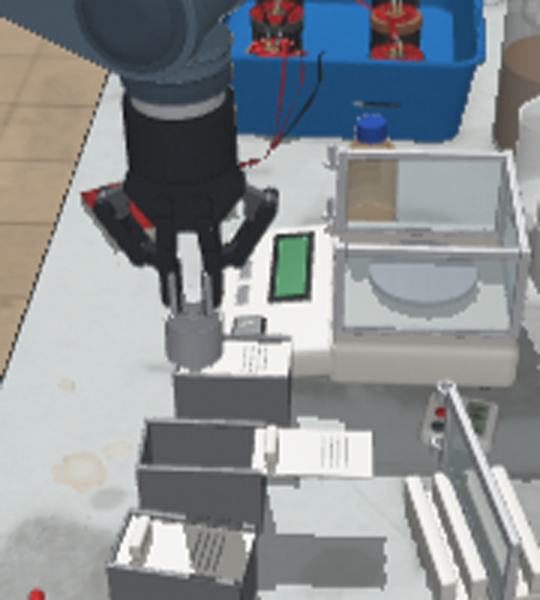

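```bash
python3 -c "
import cv2
t=cv2.imread('pics/side13.png'); cv2.imwrite('pics/p1.png',cv2.resize(t[175:250,325:415],None,fx=8,fy=8,interpolation=cv2.INTER_CUBIC))
t=cv2.imread('pics/top7.png'); cv2.imwrite('pics/p2.png',cv2.resize(t[160:245,210:300],None,fx=7,fy=7,interpolation=cv2.INTER_CUBIC))
"
```

```text
(no output)
```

View pics/p1.png

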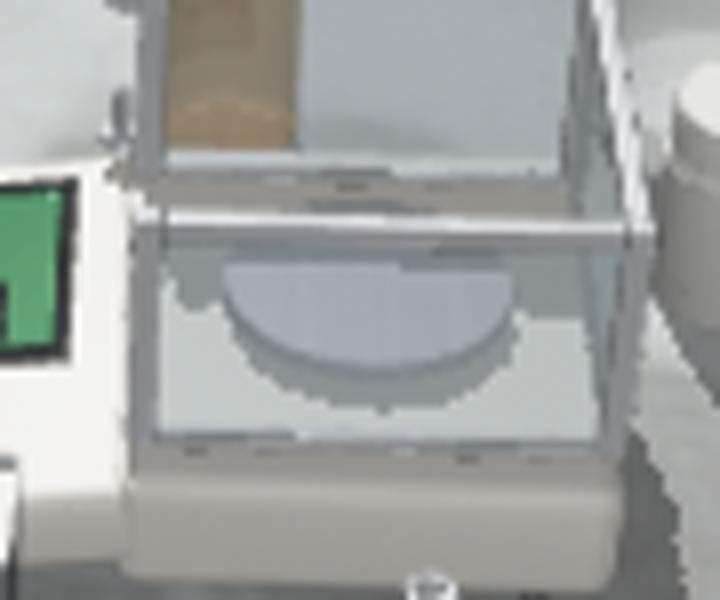

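View pics/p2.png

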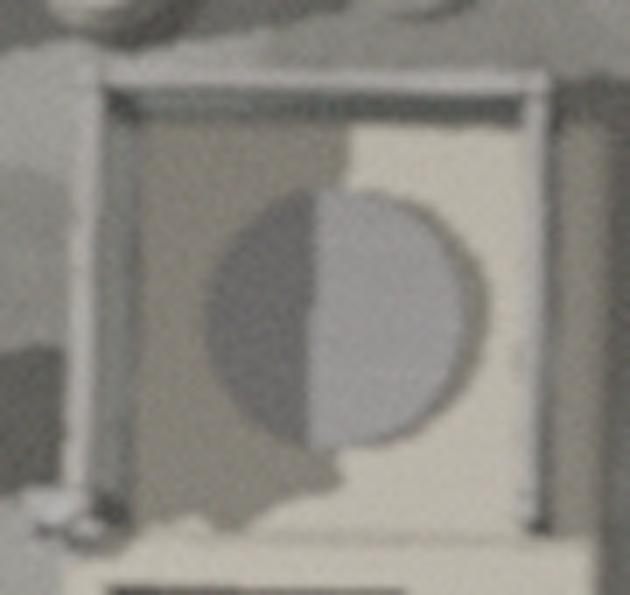

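```bash
python3 -c "
from h import *
print(unproj((257.7,205.2),'top',.066),unproj((370.7,220.2),'side',.066)+[0,.052,0])
# top bias check: known bottle TCP (.652,.245)? cap at
print(unproj((205+173/4-.4,155+180/4-.4),'top',.186))
"
```

```text
[0.65285682 0.22867397 0.066     ] [0.65204188 0.23430643 0.066     ]
[0.6513458  0.23990673 0.186     ]
```

```bash
python3 -c "
from h import *
go(.6515,.231,.245,0)"
```

```text
shift [-1.48, 25.85, 18.93] roll 0.1 j6 -0.31 cur yaw 0.1 pos [0.4629, -0.028, 0.2287] w 0.0172 F [0.46, 0.08, -3.72] t 19.95
```

Request:
arm_command(
  moves=[
    [[-1,2,1],0,1.5],
    [[-1.5,5,3.5],0,1.5],
    [[-1.5,8,6],0,1.5],
    [[-1.5,11,8],0,1.5],
    [[-1.5,14,10],0,1.5],
    [[-1.5,17,12.5],0,1.5],
    [[-1.5,20,14.7],0,1.5],
    [[-1.5,23,17],0,1.5],
    [[-1.5,25,18.4],0,1.5],
    [[-1.5,25.8,18.9],0,1.5],
    [[-1.5,25.8,18.9],0,1.5],
  ],
)

```text
t: 21.05
tool_pos: [0.6501, 0.231, 0.2415]
ee_rot: [-0.002, 0.706, 0.001, 0.708]
wrist_force: [-0.2, -1.0, -5.6]
width: 0.0174
```

```bash
python3 -c "
from h import *
go(.6515,.231,.14,0)
look('16')
t=cv2.imread('pics/side16.png'); cv2.imwrite('pics/p1.png',cv2.resize(t[120:250,300:430],None,fx=4.6,fy=4.6,interpolation=cv2.INTER_CUBIC))
t=cv2.imread('pics/top16.png'); cv2.imwrite('pics/p2.png',cv2.resize(t[140:265,200:320],None,fx=4.6,fy=4.6,interpolation=cv2.INTER_CUBIC))
"
```

```text
shift [10.15, 0.02, 0.11] roll 0.2 j6 0.17 cur yaw 0.2 pos [0.6501, 0.231, 0.2415] w 0.0174 F [-0.18, -1.01, -5.59] t 21.05
```

View pics/p1.png

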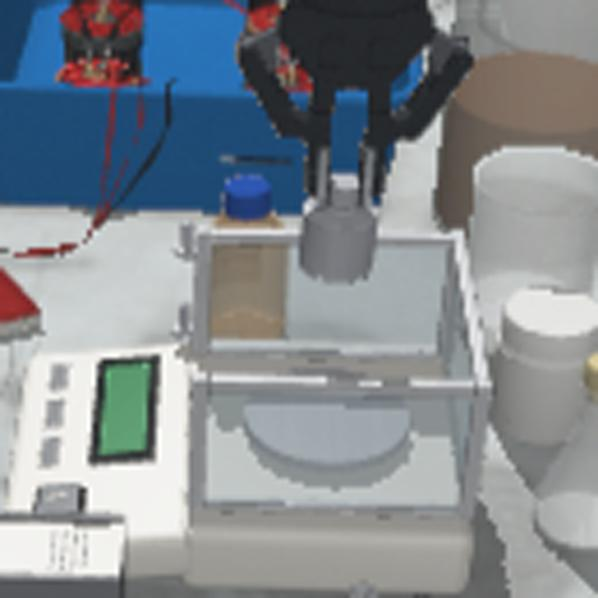

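View pics/p2.png

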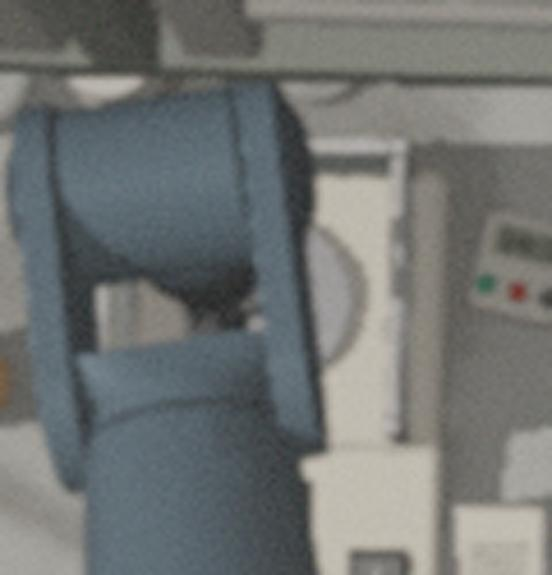

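```bash
python3 -c "
from h import *
P=proj([[.650,.231,.1745],[.650,.231,.2105],[.650,.231,.066],[.6515,.231,.066],[.6515,.231-.052,.066],[.660,.231,.066]],'side'); print((P-[300,120]+.4)*4.6)"
```

```text
[[333.40833378 265.66783137]
 [337.67935491 211.80600488]
 [321.46622626 416.26969089]
 [323.88261089 416.34162108]
 [326.31934686 465.98769911]
 [337.5820284  416.7494211 ]]
```

Request:
arm_command(
  moves=[
    [[3,0,0.1],0,1.5],
    [[6,0,0.1],0,1.5],
    [[8.5,0,0.1],0,1.5],
    [[9.8,0,0.1],0,1.5],
    [[10.1,0,0.1],0,1.5],
    [[10.1,0,0.1],0,1.5],
  ],
)

```text
t: 21.75
tool_pos: [0.6518, 0.229, 0.1425]
ee_rot: [-0.001, 0.705, 0.0, 0.709]
wrist_force: [-0.1, 0.0, -4.4]
width: 0.0179
```

```bash
python3 -c "
from h import *
go(.6515,.230,.133,0)
look('17',['side'])
t=cv2.imread('pics/side17.png'); cv2.imwrite('pics/p1.png',cv2.resize(t[120:250,300:430],None,fx=4.6,fy=4.6,interpolation=cv2.INTER_CUBIC))
"
```

```text
shift [0.95, 0.1, -0.03] roll 0.1 j6 0.17 cur yaw 0.1 pos [0.6518, 0.229, 0.1425] w 0.0179 F [-0.07, 0.02, -4.42] t 21.75
```

View pics/p1.png

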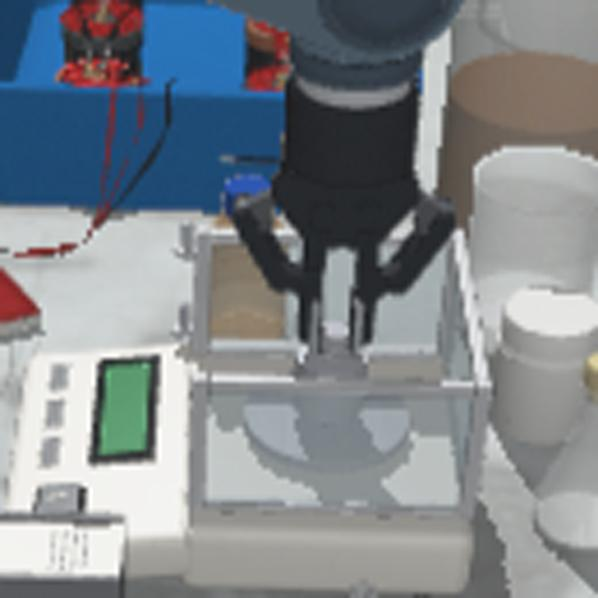

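Request:
arm_command(
  moves=[
    [[0.3,0.1,0],0,1.5],
    [[0.6,0.1,0],0,1.5],
    [[0.8,0.1,0],0,1.5],
    [[0.8,0.1,0],0,1.5],
  ],
)

```text
t: 22.2
tool_pos: [0.6522, 0.2303, 0.1353]
ee_rot: [-0.001, 0.705, 0.0, 0.709]
wrist_force: [0.3, -0.9, -4.8]
width: 0.0174
```

Request:
arm_command(
  moves=[
    [[0.1,0,0],0,1.5],
    [[0.2,0,0],0,1.5],
    [[0.2,0,0],0,1.5],
  ],
)

```text
t: 22.5
tool_pos: [0.6523, 0.2304, 0.1336]
ee_rot: [-0.001, 0.705, 0.0, 0.709]
wrist_force: [-1.9, 0.2, -2.9]
width: 0.0174
```

Request:
arm_command(
  moves=[
    [[0.1,0,0],0,1.5],
    [[0.1,0,0],0,1.5],
  ],
)

```text
t: 22.7
tool_pos: [0.6523, 0.2305, 0.1335]
ee_rot: [-0.001, 0.705, 0.0, 0.709]
wrist_force: [-4.0, -0.5, 2.1]
width: 0.0177
```

Request:
arm_command(
  moves=[
    [[0,0,0],0,2.2],
    [[0,0,0],0,3.6],
    [[0,0,0],0,3.6],
    [[-1,0,0],0,3.6],
    [[-4,0,0],0,3.6],
    [[-8,0,0],0,3.6],
    [[-11,0,0],0,3.6],
    [[-11,-4,-3],0,3],
    [[-11,-8,-6],0,3],
    [[-11,-12,-9],0,3],
    [[-11,-16,-10],0,3],
    [[-11,-16,-10],0,3],
  ],
)

```text
t: 23.9
tool_pos: [0.5512, 0.067, 0.2443]
ee_rot: [0.0, 0.704, -0.002, 0.71]
wrist_force: [-0.0, 0.5, -0.3]
width: 0.0299
```

```bash
python3 -c "
from h import *
go(.522,-.028,.17,0)
look('18')
t=cv2.imread('pics/side18.png'); cv2.imwrite('pics/p1.png',cv2.resize(t[140:320,225:425],None,fx=4,fy=4,interpolation=cv2.INTER_CUBIC)[:600])
t=cv2.imread('pics/top18.png'); cv2.imwrite('pics/p2.png',cv2.resize(t[140:265,200:320],None,fx=4.6,fy=4.6,interpolation=cv2.INTER_CUBIC))
"
```

```text
shift [7.43, -9.49, -2.96] roll -0.1 j6 -0.08 cur yaw -0.1 pos [0.5512, 0.067, 0.2443] w 0.0299 F [-0.02, 0.46, -0.35] t 23.9
```

View pics/p1.png

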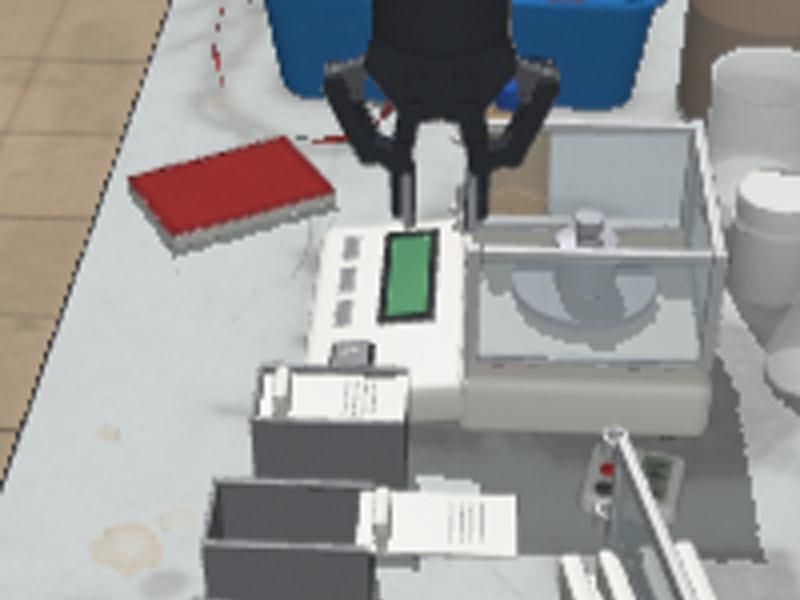

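View pics/p2.png

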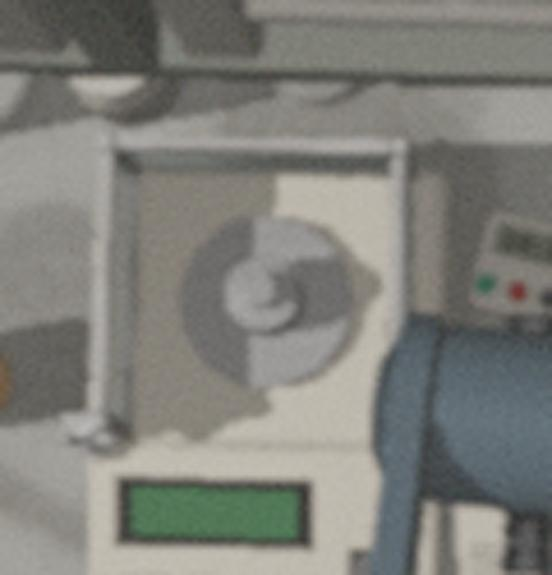

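```bash
python3 -c "
from h import *
f=lambda u,v:(200+u/4.6-.4,140+v/4.6-.4)
print(unproj(f(262,295),'top',.102),unproj(f(266.5,301),'top',.066))
go(.522,-.028,.17,0)"
```

```text
[0.65221002 0.22761366 0.102     ] [0.653303   0.22914434 0.066     ]
shift [7.41, -9.77, -3.1] roll 0.0 j6 -0.08 cur yaw 0.0 pos [0.5523, 0.0698, 0.2443] w 0.03 F [0.09, 0.27, 0.78] t 24.0
```

Request:
arm_command(
  moves=[
    [[0,-3,-1],0,3],
    [[0,-6,-2],0,3],
    [[1,-9,-3],0,3],
    [[4,-9.8,-3.1],0,3],
    [[7.4,-9.8,-3.1],0,3],
    [[7.4,-9.8,-3.1],0,3],
  ],
)

```text
t: 24.6
tool_pos: [0.5196, -0.027, 0.1659]
ee_rot: [0.0, 0.707, 0.001, 0.707]
wrist_force: [-1.0, -0.5, 0.1]
width: 0.0299
```

```bash
python3 -c "
from h import *
go(.5215,-.028,.098,0)
look('19',['side'])
t=cv2.imread('pics/side19.png'); cv2.imwrite('pics/p1.png',cv2.resize(t[190:320,225:395],None,fx=4,fy=4,interpolation=cv2.INTER_CUBIC)[:600])
"
```

```text
shift [6.79, -0.11, 0.19] roll 0.1 j6 -0.27 cur yaw 0.1 pos [0.5196, -0.027, 0.1659] w 0.0299 F [-0.98, -0.46, 0.11] t 24.6
```

View pics/p1.png

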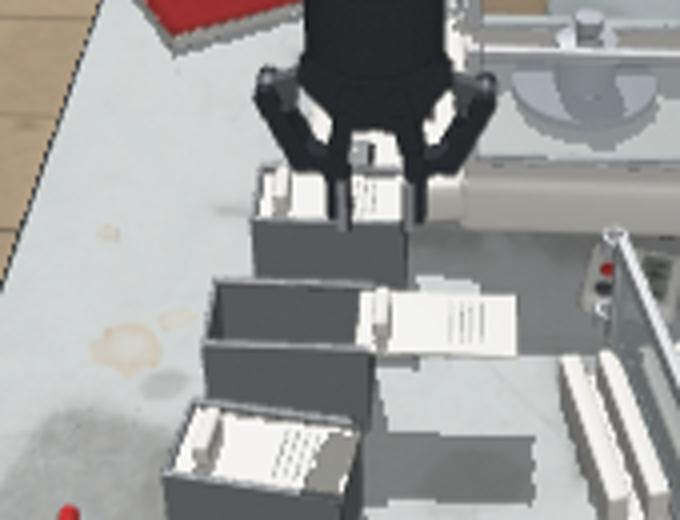

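Request:
arm_command(
  moves=[
    [[3,0,0.2],0,3],
    [[6,-0.1,0.2],0,3],
    [[6.8,-0.1,0.2],0,3],
    [[6.8,-0.1,0.2],0,2],
    [[6.8,-0.1,0.2],0,0.5],
    [[6.8,-0.1,0.2],0,0.5],
    [[6.8,-0.1,0.2],0,0.5],
    [[6.8,-0.1,0.2],0,0.5],
  ],
  squeeze=20,
)

```text
t: 25.45
tool_pos: [0.5251, -0.0284, 0.1025]
ee_rot: [-0.001, 0.704, 0.0, 0.71]
wrist_force: [1.2, 1.7, 5.3]
width: 0.0088
```

Request:
arm_command(
  moves=[
    [[0,0,0],0,0.5],
  ],
)

```text
t: 25.55
tool_pos: [0.5254, -0.0285, 0.1032]
ee_rot: [-0.001, 0.704, 0.0, 0.711]
wrist_force: [0.3, -0.2, -1.1]
width: 0.0088
```

```bash
python3 -c "
from h import *
go(.5215,-.028,.098,0)
look('20',['side'])
t=cv2.imread('pics/side20.png'); cv2.imwrite('pics/p1.png',cv2.resize(t[220:320,235:365],None,fx=5,fy=5,interpolation=cv2.INTER_CUBIC)[:600])
"
```

```text
shift [0.52, 0.05, -0.4] roll 0.1 j6 -0.27 cur yaw 0.1 pos [0.5254, -0.0285, 0.1032] w 0.0088 F [0.32, -0.22, -1.06] t 25.55
```

View pics/p1.png

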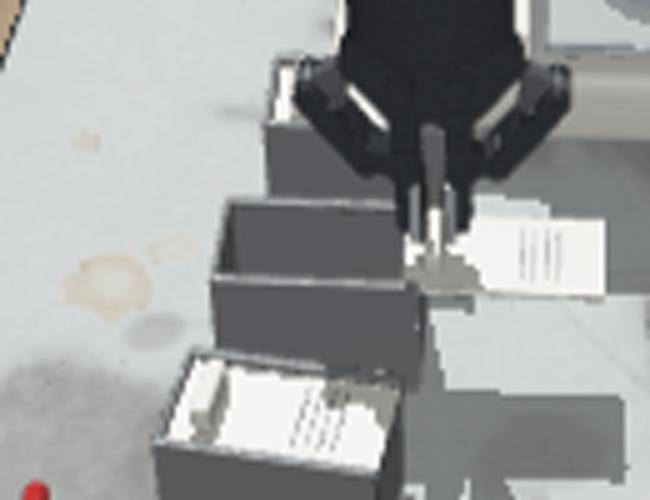

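Request:
arm_command(
  moves=[
    [[0.2,0,0],0,0.5],
    [[0.4,0,0],0,0.5],
    [[0.4,0,0],0,0.5],
  ],
)

```text
t: 25.9
tool_pos: [0.5282, -0.0289, 0.102]
ee_rot: [-0.001, 0.702, -0.0, 0.713]
wrist_force: [1.5, 1.9, 12.6]
width: 0.0083
```

Request:
arm_command(
  moves=[
    [[-0.15,0,-0.5],0,0.5],
    [[-0.15,0,-1.5],0,0.5],
    [[-0.15,0,-2.5],0,0.5],
    [[-0.15,0,-3.5],0,0.5],
    [[-0.15,0,-4],0,0.5],
    [[-0.15,0,-4],0,0.5],
  ],
)

```text
t: 26.5
tool_pos: [0.4872, -0.0289, 0.1028]
ee_rot: [-0.001, 0.702, -0.0, 0.712]
wrist_force: [-0.3, -0.7, 3.5]
width: 0.0089
```

```bash
python3 -c "
from h import *
go(.4215,-.028,.098,0)
look('21',['side'])
t=cv2.imread('pics/side21.png'); cv2.imwrite('pics/p1.png',cv2.resize(t[220:320,235:365],None,fx=5,fy=5,interpolation=cv2.INTER_CUBIC)[:600])
"
```

```text
shift [0.39, 0.1, -6.58] roll 0.0 j6 -0.3 cur yaw 0.0 pos [0.4872, -0.0289, 0.1028] w 0.0089 F [-0.32, -0.7, 3.5] t 26.5
```

View pics/p1.png

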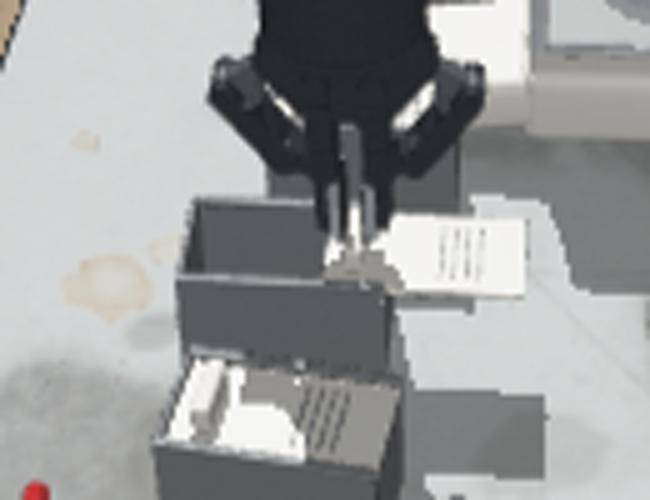

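Request:
arm_command(
  moves=[
    [[0.5,0,0],0,0.5],
    [[0.8,0,-0.5],0,0.5],
    [[0.8,0,-1.5],0,0.5],
    [[0.8,0,-2.5],0,0.5],
    [[0.8,0,-3],0,0.5],
    [[0.8,0,-3],0,0.5],
  ],
)

```text
t: 27.15
tool_pos: [0.4644, -0.0297, 0.1015]
ee_rot: [-0.001, 0.696, -0.001, 0.718]
wrist_force: [-0.3, 8.0, 33.7]
width: 0.0088
```

```bash
python3 -c "
from h import *
go(.4215,-.028,.098,0)
look('22',['side'])
t=cv2.imread('pics/side22.png'); cv2.imwrite('pics/p1.png',cv2.resize(t[220:320,235:365],None,fx=5,fy=5,interpolation=cv2.INTER_CUBIC)[:600])
"
```

```text
shift [0.22, 0.17, -4.3] roll 0.0 j6 -0.32 cur yaw 0.0 pos [0.4644, -0.0297, 0.1015] w 0.0088 F [-0.31, 8.02, 33.66] t 27.15
```

View pics/p1.png

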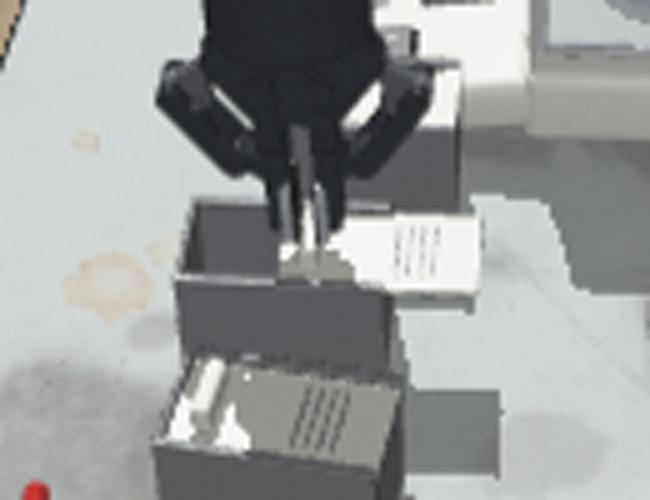

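Request:
arm_command(
  moves=[
    [[0.2,0,-0.8],0,0.5],
    [[0.1,0,-1.8],0,0.5],
    [[0.1,0,-2.8],0,0.5],
    [[0.1,0,-3.8],0,0.5],
    [[0.1,0,-4.2],0,0.5],
    [[0.1,0,-4.2],0,0.5],
  ],
)

```text
t: 27.8
tool_pos: [0.4246, -0.0304, 0.1019]
ee_rot: [-0.001, 0.694, -0.001, 0.72]
wrist_force: [-0.0, 1.8, 17.1]
width: 0.0085
```

```bash
python3 -c "
from h import *
go(.4215,-.028,.098,0)
look('23',['side'])
t=cv2.imread('pics/side23.png'); cv2.imwrite('pics/p1.png',cv2.resize(t[220:320,235:365],None,fx=5,fy=5,interpolation=cv2.INTER_CUBIC)[:600])
"
```

```text
shift [0.37, 0.24, -0.32] roll -0.0 j6 -0.35 cur yaw -0.0 pos [0.4246, -0.0304, 0.1019] w 0.0085 F [-0.02, 1.79, 17.13] t 27.8
```

View pics/p1.png

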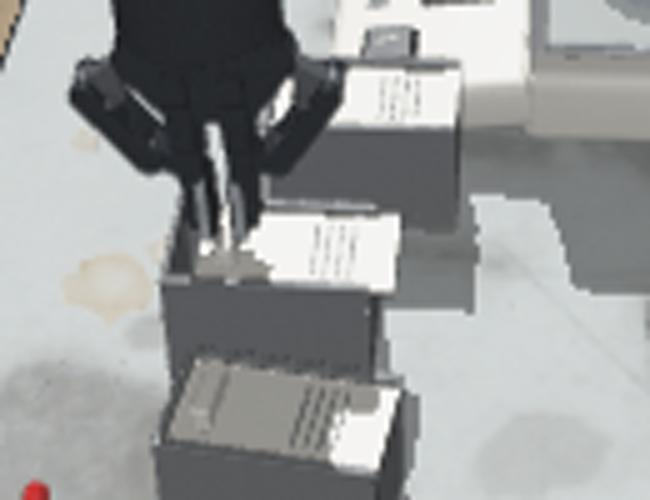

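Request:
arm_command(
  moves=[
    [[0.2,0,-0.5],0,0.5],
    [[0.2,0,-1],0,0.5],
    [[0.2,0,-1.5],0,0.5],
    [[0.1,0,-1.7],0,0.5],
    [[0.1,0,-1.7],0,0.5],
  ],
)

```text
t: 28.35
tool_pos: [0.4102, -0.0308, 0.1024]
ee_rot: [-0.001, 0.692, -0.002, 0.722]
wrist_force: [3.0, 3.3, 11.2]
width: 0.0086
```

```bash
python3 -c "
from h import *
go(.4215,-.028,.098,0)
look('24',['side'])
t=cv2.imread('pics/side24.png'); cv2.imwrite('pics/p1.png',cv2.resize(t[220:320,235:365],None,fx=5,fy=5,interpolation=cv2.INTER_CUBIC)[:600])
"
```

```text
shift [0.49, 0.28, 1.11] roll -0.1 j6 -0.36 cur yaw -0.1 pos [0.4102, -0.0308, 0.1024] w 0.0086 F [2.97, 3.3, 11.24] t 28.35
```

View pics/p1.png

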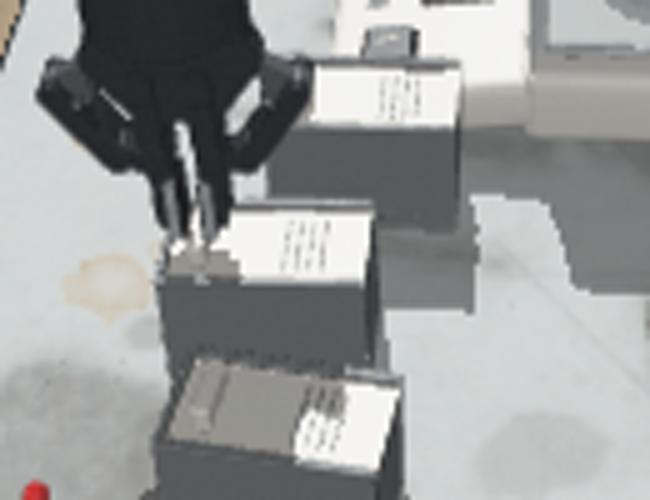

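Request:
arm_command(
  moves=[
    [[0.2,0,-0.4],0,0.5],
    [[0.2,0,-0.8],0,0.5],
    [[0.1,0,-0.8],0,0.5],
  ],
)

```text
t: 28.7
tool_pos: [0.4046, -0.0311, 0.1031]
ee_rot: [-0.001, 0.69, -0.002, 0.724]
wrist_force: [2.8, 2.7, 7.3]
width: 0.0089
```

Request:
arm_command(
  moves=[
    [[-0.1,0,0],0,2],
    [[-0.1,0,0],0,3],
    [[-0.1,0,0],0,3],
    [[-4,0,0],0,3],
    [[-9,0,0],0,3],
    [[-12,4,2],0,3],
    [[-14,8,5],0,3],
    [[-14,12,7],0,3],
    [[-14,14,7],0,3],
    [[-14,14,7],0,3],
  ],
)

```text
t: 29.7
tool_pos: [0.4675, 0.1115, 0.2446]
ee_rot: [-0.002, 0.691, -0.001, 0.723]
wrist_force: [0.5, 0.3, -0.4]
width: 0.0299
```

```bash
python3 cases.py 25; python3 -c "
from h import *
t=cv2.imread('pics/side25.png'); cv2.imwrite('pics/p1.png',cv2.resize(t[220:320,235:365],None,fx=5,fy=5,interpolation=cv2.INTER_CUBIC)[:600])
M=R.from_quat(state()['ee_rot']).as_matrix(); print(M.round(3))
t=cv2.imread('pics/top25.png'); cv2.imwrite('pics/p2.png',cv2.resize(t[150:270,290:430],None,fx=5,fy=5,interpolation=cv2.INTER_CUBIC)[:600])
"
```

```text
0.44 top [ 0.4468 -0.0308  0.0775] 0.301 both [ 0.4449 -0.0286  0.041 ] 0.255
0.57 top [ 0.4444 -0.0322 -0.0035] 0.08 both [ 0.4446 -0.0314  0.0045] 0.149
0.83 top [ 0.4634 -0.1401 -0.1496] 0.066 both [ 0.4637 -0.1399 -0.1417] 0.087
0.72 top [ 0.4867 -0.2657 -0.1141] 0.088 both [ 0.4872 -0.2644 -0.1226] 0.08
0.81 top [ 0.4652 -0.3742  0.1339] 0.075 both [ 0.4645 -0.3726  0.1448] 0.078
shift [4.64, -10.83, 2.08] roll 89.8 j6 -0.0 cur yaw -0.2 pos [0.4674, 0.1086, 0.2448] w 0.0299 F [0.2, -0.89, 0.18] t 29.9
[[ 0.047  0.003  0.999]
 [-0.005  1.    -0.003]
 [-0.999 -0.005  0.047]]
```

View pics/p1.png

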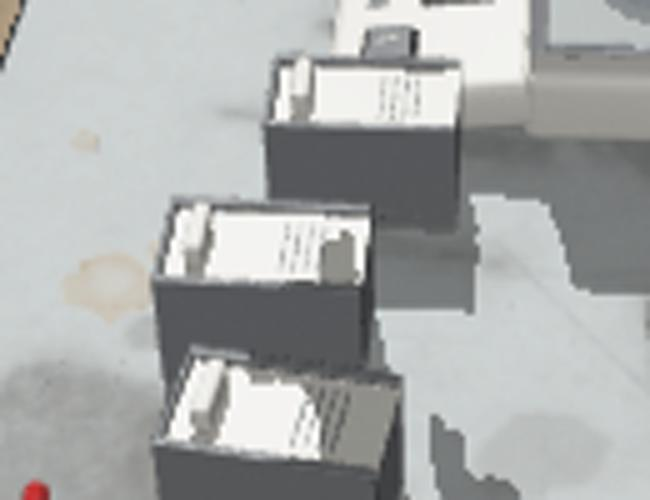

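View pics/p2.png

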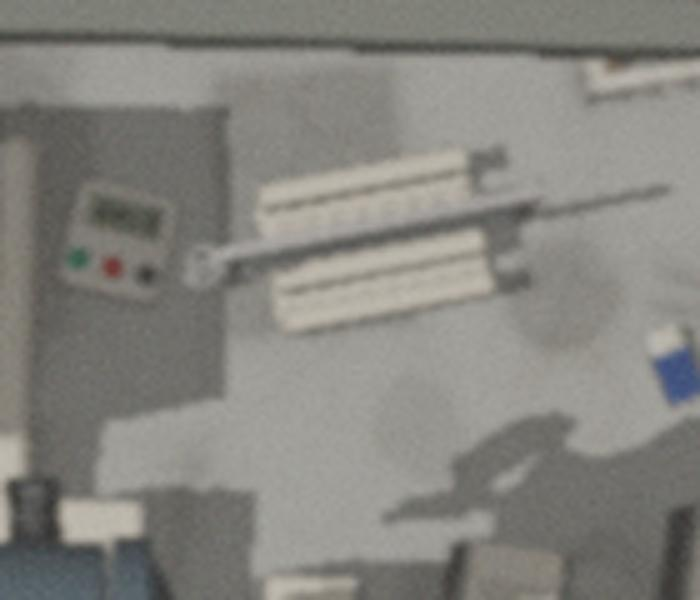

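Request:
arm_command(
  moves=[
    [[-5,0,0],0,3],
    [[-10,0,0],0,3],
  ],
)

```text
t: 30.1
tool_pos: [0.4614, 0.1078, 0.3438]
ee_rot: [-0.0, 0.692, -0.004, 0.722]
wrist_force: [0.8, 0.7, 0.3]
width: 0.0302
```

Request:
arm_command(
  moves=[
    [[0,0,0],0,3],
    [[0,0,0],0,3],
    [[0,0,0],0,3],
  ],
)

```text
t: 30.4
tool_pos: [0.4608, 0.1071, 0.3422]
ee_rot: [0.0, 0.693, -0.004, 0.721]
wrist_force: [-0.3, -0.7, -0.9]
width: 0.0297
```

```bash
python3 -c "
from h import *
M=R.from_quat(state()['ee_rot']).as_matrix(); print(M.round(4)[:,0]);go(.5,.0,.3,0)"
```

```text
[ 0.0393 -0.0056 -0.9992]
shift [4.43, -10.66, 3.83] roll -0.4 j6 -0.0 cur yaw -0.4 pos [0.4608, 0.1071, 0.3422] w 0.0297 F [-0.34, -0.71, -0.91] t 30.4
```

Request:
arm_command(
  moves=[
    [[0,0,5],0,3],
    [[0,0,10],0,3],
  ],
)

```text
t: 30.6
tool_pos: [0.5604, 0.1061, 0.3438]
ee_rot: [0.001, 0.694, -0.005, 0.72]
wrist_force: [0.3, -0.6, 0.5]
width: 0.0299
```

```bash
python3 -c "
from h import *
M=R.from_quat(state()['ee_rot']).as_matrix(); print(M.round(4)[:,0]);go(.5,.0,.3,0)"
```

```text
[ 0.0361 -0.0057 -0.9993]
shift [4.22, -10.63, -6.12] roll -0.4 j6 -0.0 cur yaw -0.4 pos [0.5604, 0.1061, 0.3438] w 0.0299 F [0.33, -0.65, 0.46] t 30.6
```

Request:
arm_command(
  moves=[
    [[0,0,-5],0,3],
    [[0,0,-10],0,3],
  ],
)

```text
t: 30.8
tool_pos: [0.4619, 0.106, 0.3317]
ee_rot: [0.001, 0.701, -0.005, 0.713]
wrist_force: [-0.3, -0.3, 1.5]
width: 0.0296
```

```bash
python3 -c "
from h import *
M=R.from_quat(state()['ee_rot']).as_matrix(); print(M.round(4)[:,0]);go(.5,.0,.3,0)"
```

```text
[ 0.0172 -0.0055 -0.9998]
shift [3.3, -10.55, 3.84] roll -0.5 j6 -0.0 cur yaw -0.5 pos [0.4619, 0.106, 0.3317] w 0.0296 F [-0.27, -0.28, 1.51] t 30.8
```

Request:
arm_command(
  moves=[
    [[5,0,0],0,3],
    [[10,0,0],0,3],
  ],
)

```text
t: 31.0
tool_pos: [0.4634, 0.1053, 0.2402]
ee_rot: [0.001, 0.699, -0.005, 0.715]
wrist_force: [1.3, -0.3, -1.2]
width: 0.0298
```

```bash
python3 -c "
from h import *
M=R.from_quat(state()['ee_rot']).as_matrix(); print(M.round(4)[:,0]);go(.5,.0,.3,0)"
```

```text
[ 0.0217 -0.0056 -0.9997]
shift [-5.84, -10.53, 3.89] roll -0.5 j6 -0.0 cur yaw -0.5 pos [0.4634, 0.1053, 0.2402] w 0.0298 F [1.29, -0.34, -1.2] t 31.0
```

Request:
arm_command(
  moves=[
    [[-2,0,5],0,3],
    [[-5,0,10],0,3],
  ],
)

```text
t: 31.2
tool_pos: [0.5428, 0.1046, 0.2706]
ee_rot: [0.001, 0.71, -0.005, 0.704]
wrist_force: [2.3, -0.2, 3.3]
width: 0.0299
```

Request:
arm_command(
  moves=[
    [[0,0,-5],0,3],
    [[0,0,-10],0,3],
  ],
)

```text
t: 31.4
tool_pos: [0.4547, 0.1048, 0.2695]
ee_rot: [0.002, 0.712, -0.006, 0.702]
wrist_force: [-0.1, 0.6, 0.7]
width: 0.0301
```

```bash
python3 -c "
from h import *
M=R.from_quat(state()['ee_rot']).as_matrix(); print(M.round(4)[:,0]);go(.5,.0,.3,0)
look('26'); 
for n in('top','side'):
  for q in ('door','drying_block'):
    for d in cut_out(q,n)[:1]:
      np.save(f'm_{n}_{q}.npy',d['pixels']);print(n,q,d['conf'],d['xy'])
print(np.abs(R.from_quat(state()['ee_rot']).as_matrix().round(4)[:,0]))
t=cv2.imread('pics/side26.png'); cv2.imwrite('pics/p1.png',cv2.resize(t[230:370,340:440],None,fx=5,fy=4.28*5/4.28,interpolation=cv2.INTER_CUBIC)[:600])
t=cv2.imread('pics/top26.png'); cv2.imwrite('pics/p2.png',cv2.resize(t[165:225,320:440],None,fx=6,fy=6,interpolation=cv2.INTER_CUBIC)[:600])
"
```

```text
[-0.0132 -0.0053 -0.9999]
shift [-3.06, -10.44, 4.6] roll -0.6 j6 -0.0 cur yaw -0.6 pos [0.4547, 0.1048, 0.2695] w 0.0301 F [-0.06, 0.56, 0.71] t 31.4
top door 0.69 [360.6, 194.7]
top drying_block 0.98 [363.3, 200.8]
side door 0.9 [392.7, 284.0]
side drying_block 0.95 [381.5, 304.0]
[0.0075 0.0054 1.    ]
```

View pics/p1.png

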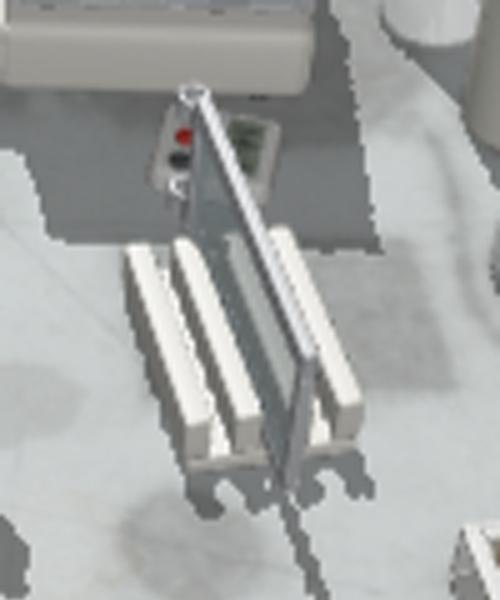

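View pics/p2.png

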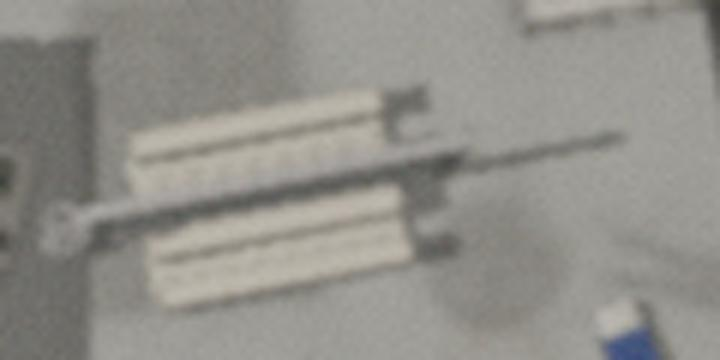

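```bash
cat > d.py <<'E'
from h import *
a=unproj((396.3,190.3),'top',.100);k=unproj((330.4,202.6),'top',.090)
b=unproj((401.2,300.6),'side',.100);l=unproj((378,248.6),'side',.090)
for e,kk in((a,k),(b,l)):
    d=(kk-e)[:2]; u=d/np.linalg.norm(d); print(e,kk,np.linalg.norm(d),"expect .189; yaw",np.arctan2(-d[0],d[1]),"mid from knuckle",kk[:2]-.101*u,"from end",e[:2]+.088*u)
T=box(-.004,.004,-.088,.088,0,.09)
K=[cyl(.0085,.004,.018,0,.101),cyl(.0085,.066,.080,0,.101)]
DOOR=[T]+K
for s in (('top',),('side',),('top','side')):
    m={n:np.load(f'm_{n}_door.npy') for n in s}
    print(s,fit(DOOR,m,[.69,-.06,.17],z=.010))
E
python3 d.py
```

```text
[ 0.69888108 -0.14831338  0.1       ] [0.66211597 0.02872675 0.09      ] 0.1808172622072262 expect .189; yaw 0.20475516308098315 mid from knuckle [ 0.68265204 -0.07016344] from end [ 0.68098827 -0.06215163]
[ 0.70474024 -0.14935011  0.1       ] [0.66402794 0.03208774 0.09      ] 0.18594941095576162 expect .189; yaw 0.22073095841065607 mid from knuckle [ 0.68614117 -0.06646177] from end [ 0.68547327 -0.06348519]
('top',) (array([ 0.68798842, -0.06918573,  0.24861287]), np.float64(0.37709141024485127))
('side',) (array([ 0.68766089, -0.0654568 ,  0.2054804 ]), np.float64(0.17240548608782547))
('top', 'side') (array([ 0.6871888 , -0.06670612,  0.20645027]), np.float64(0.27837784305589774))
```

```bash
python3 -c "
from h import *
go(.683,-.066,.18,11.8)"
```

```text
shift [9.07, -16.85, 23.13] roll -12.3 j6 -0.0 cur yaw -0.5 pos [0.454, 0.1052, 0.2715] w 0.03 F [-0.54, -0.43, 0.39] t 31.7
```

Request:
arm_command(
  moves=[
    [[0,-2,2.5],-3,3],
    [[1,-5,6],-6,3],
    [[2,-8,10.5],-9,3],
    [[3,-11,15],-12.3,3],
    [[5,-14,19],-12.3,3],
    [[7,-16,21.7],-12.3,3],
    [[8.5,-16.7,22.8],-12.3,3],
    [[9,-16.8,23.1],-12.3,3],
    [[9,-16.8,23.1],-12.3,3],
    [[9,-16.8,23.1],-12.3,3],
  ],
)

```text
t: 32.7
tool_pos: [0.6829, -0.0649, 0.1817]
ee_rot: [-0.074, 0.706, 0.071, 0.701]
wrist_force: [-0.1, -0.4, 0.4]
width: 0.0301
```

```bash
cat > tilt.py <<'E'
from h import *
print("axis",R.from_quat(state()['ee_rot']).as_matrix().round(4)[:,0])
E
python3 -c "
from h import *
import tilt
go(.683,-.066,.11,11.8)
look('27')
t=cv2.imread('pics/side27.png'); cv2.imwrite('pics/p1.png',cv2.resize(t[200:340,330:450],None,fx=4.2,fy=4.2,interpolation=cv2.INTER_CUBIC)[:600])
"
```

```text
axis [-0.0064 -0.0056 -1.    ]
shift [7.17, -0.08, 0.04] roll -0.0 j6 -0.46 cur yaw 11.8 pos [0.6829, -0.0649, 0.1817] w 0.0301 F [-0.14, -0.35, 0.37] t 32.7
```

View pics/p1.png

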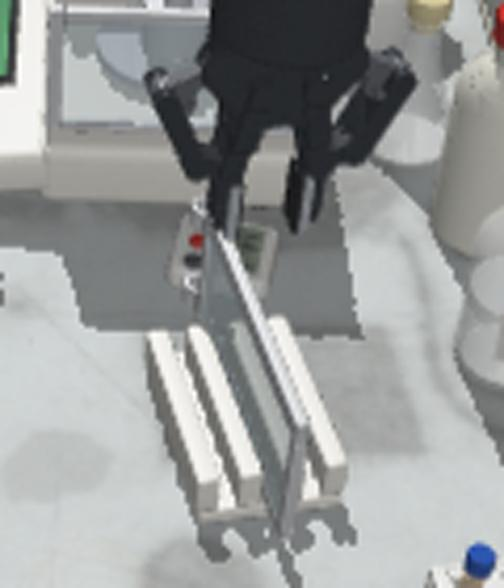

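Request:
arm_command(
  moves=[
    [[3,0,0],0,3],
    [[6,0,0],0,3],
    [[7,0,0],0,3],
    [[7.1,0,0],0,3],
    [[7.1,0,0],0,2],
    [[7.1,0,0],0,0.5],
    [[7.1,0,0],0,0.3],
    [[7.1,0,0],0,0.3],
    [[7.1,0,0],0,0.3],
  ],
  squeeze=50,
)

```text
t: 33.7
tool_pos: [0.6841, -0.0654, 0.114]
ee_rot: [-0.075, 0.704, 0.07, 0.703]
wrist_force: [0.4, 0.4, 5.7]
width: 0.0064
```

```bash
python3 -c "
from h import *
import tilt
go(.683,-.066,.11,11.8)
look('28')
t=cv2.imread('pics/side28.png'); cv2.imwrite('pics/p1.png',cv2.resize(t[200:340,330:450],None,fx=4.2,fy=4.2,interpolation=cv2.INTER_CUBIC)[:600])
"
```

```text
axis [-0.001  -0.0067 -1.    ]
shift [0.4, -0.03, -0.12] roll 0.0 j6 -0.46 cur yaw 11.8 pos [0.6841, -0.0654, 0.114] w 0.0064 F [0.39, 0.41, 5.66] t 33.7
```

View pics/p1.png

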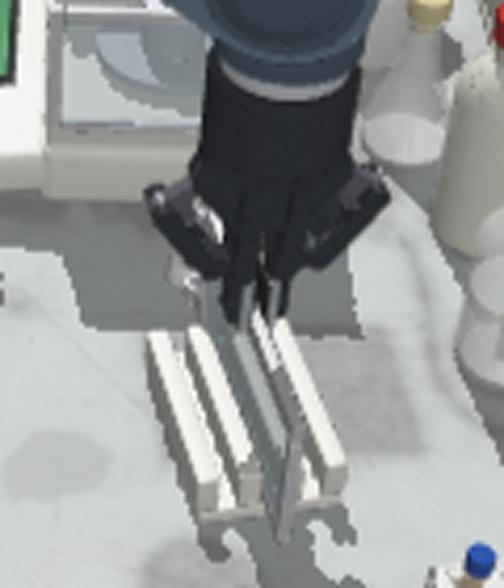

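Request:
arm_command(
  moves=[
    [[-1,0,0],0,0.3],
    [[-3,0,0],0,0.3],
    [[-6,0,0],0,0.3],
    [[-10,0,0],0,0.3],
    [[-14,0,0],0,0.3],
    [[-17,0,0],0,0.3],
    [[-18.3,0,0],0,0.3],
    [[-18.6,0,0],0,0.3],
    [[-18.6,0,0],0,0.3],
  ],
)

```text
t: 34.7
tool_pos: [0.6837, -0.0641, 0.2982]
ee_rot: [-0.075, 0.705, 0.071, 0.702]
wrist_force: [-1.2, -0.1, -3.0]
width: 0.0065
```

```bash
python3 -c "
from h import *
import tilt
go(.48,.232,.30,-12)
look('29')
t=cv2.imread('pics/side29.png'); cv2.imwrite('pics/p1.png',cv2.resize(t[130:330,280:450],None,fx=3,fy=3,interpolation=cv2.INTER_CUBIC)[:600])
"
```

```text
axis [-0.0037 -0.0061 -1.    ]
shift [-0.28, 33.14, -13.88] roll 23.8 j6 -0.46 cur yaw 11.8 pos [0.6837, -0.0641, 0.2982] w 0.0065 F [-1.17, -0.06, -3.04] t 34.7
```

View pics/p1.png

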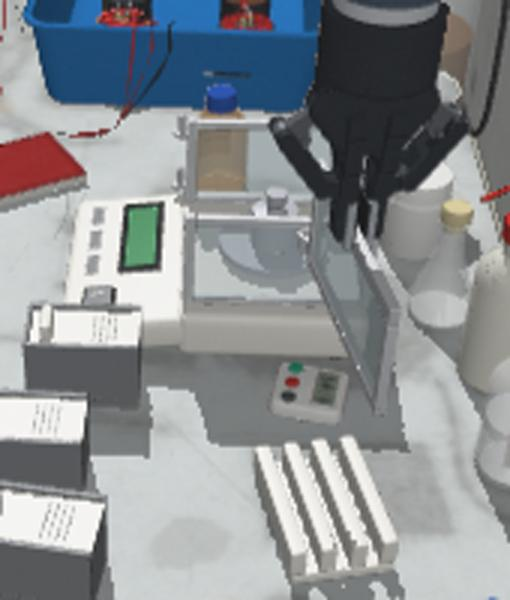

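Request:
arm_command(
  moves=[
    [[0,2,-2],2,0.3],
    [[0,5,-5],5,0.3],
    [[0,9,-8],8,0.3],
    [[0,13,-11],11,0.3],
    [[0,17,-13],14,0.3],
    [[0,21,-13.9],17,0.3],
    [[0,25,-13.9],20,0.3],
    [[0,28.5,-13.9],22,0.3],
    [[0,31.5,-13.9],23.8,0.3],
    [[0,32.8,-13.9],23.8,0.3],
    [[0,33.1,-13.9],23.8,0.3],
    [[0,33.1,-13.9],23.8,0.3],
  ],
)

```text
t: 36.0
tool_pos: [0.4794, 0.2311, 0.2955]
ee_rot: [0.071, 0.706, -0.076, 0.701]
wrist_force: [0.2, -0.1, -2.7]
width: 0.0069
```

```bash
python3 -c "
from h import *
import tilt
go(.48,.232,.195,-12)
look('30')
t=cv2.imread('pics/side30.png'); cv2.imwrite('pics/p1.png',cv2.resize(t[100:270,270:430],None,fx=3.5,fy=3.5,interpolation=cv2.INTER_CUBIC)[:600])
"
```

```text
axis [-0.0073 -0.0065 -1.    ]
shift [10.05, 0.17, 0.1] roll 0.0 j6 0.45 cur yaw -12.0 pos [0.4794, 0.2311, 0.2955] w 0.0069 F [0.22, -0.14, -2.65] t 36.0
```

View pics/p1.png

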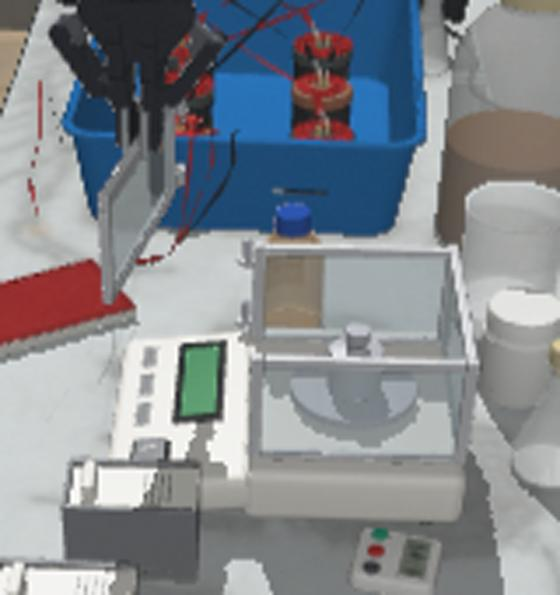

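View pics/top30.png

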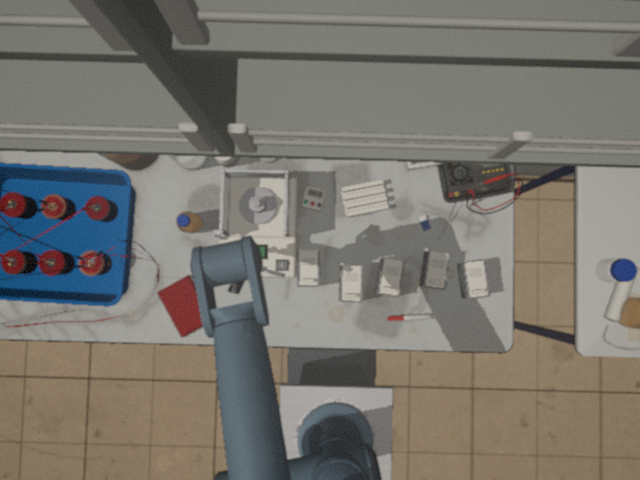

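Request:
arm_command(
  moves=[
    [[2,0,0.1],0,0.3],
    [[5,0.1,0.1],0,0.3],
    [[8,0.2,0.1],0,0.3],
    [[9.6,0.2,0.1],0,0.3],
    [[10,0.2,0.1],0,0.3],
    [[10,0.2,0.1],0,0.3],
  ],
)

```text
t: 36.7
tool_pos: [0.4808, 0.2309, 0.1958]
ee_rot: [0.072, 0.705, -0.077, 0.701]
wrist_force: [0.5, 0.0, -3.3]
width: 0.0063
```

```bash
python3 -c "
from h import *
import tilt
go(.54,.232,.195,-12)
look('31')
t=cv2.imread('pics/side31.png'); cv2.imwrite('pics/p1.png',cv2.resize(t[130:210,290:370],None,fx=7.5,fy=7.5,interpolation=cv2.INTER_CUBIC)[:600])
t=cv2.imread('pics/side29.png'); cv2.imwrite('pics/p2.png',cv2.resize(t[155:205,325:375],None,fx=12,fy=12,interpolation=cv2.INTER_CUBIC)[:600])
"
```

```text
axis [-0.0073 -0.0065 -1.    ]
shift [0.03, 1.36, 5.77] roll -0.1 j6 0.45 cur yaw -12.1 pos [0.4808, 0.2309, 0.1958] w 0.0063 F [0.53, 0.05, -3.27] t 36.7
```

View pics/p1.png

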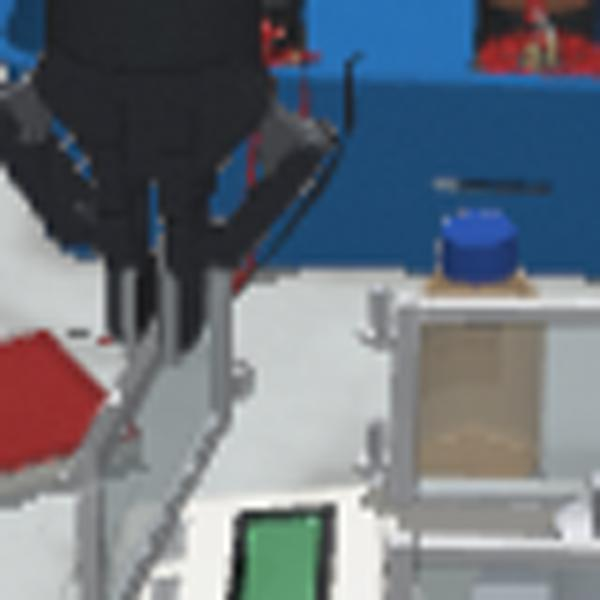

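View pics/p2.png

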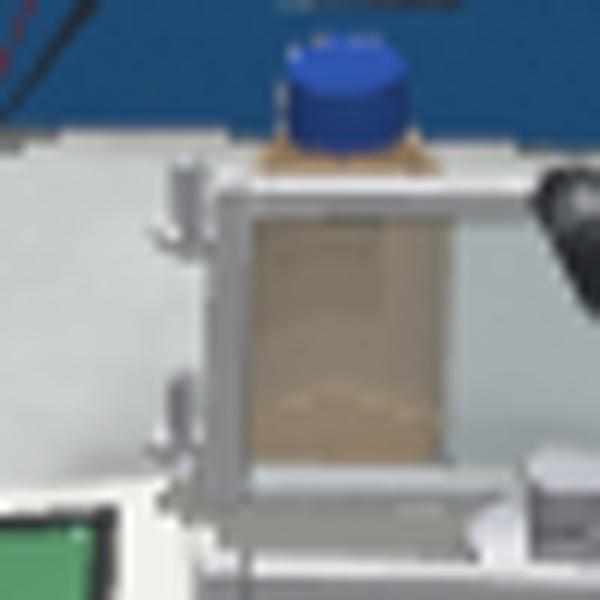

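```bash
python3 -c "
from h import *
print('pin',unproj((339.96,167.7),'side',.143),unproj((339.6,185.8),'side',.081))
print('kn',unproj((321.7,180.2),'side',.165))
th=np.radians(-12.1); print('kn pred arm',np.array([.4808,.2309])+.101*np.array([-np.sin(th),np.cos(th)]))
print(unproj((339.96,167.7),'side',.143)-unproj((321.7,180.2),'side',.165))
"
```

```text
pin [0.56096717 0.33448871 0.143     ] [0.56129768 0.33340973 0.081     ]
kn [0.51334699 0.22514069 0.165     ]
kn pred arm [0.50197147 0.32965611]
[ 0.04762018  0.10934802 -0.022     ]
```

```bash
cat > ov.py <<'E'
from h import *
import sys
# overlay door given TCP pose
def ov(tag,h=.104,off=(0,0),crop=(130,210,290,370),S=7.5):
    s=state();x,y,z=s["tool_pos"];M=R.from_quat(s["ee_rot"]).as_matrix();th=np.arctan2(M[1,2],M[0,2])
    p=[x+off[0],y+off[1],th,z-h]
    im=cv2.imread(f"pics/side{tag}.png");r0,r1,c0,c1=crop
    im=cv2.resize(im[r0:r1,c0:c1],None,fx=S,fy=S,interpolation=cv2.INTER_CUBIC)
    T=box(-.004,.004,-.088,.088,0,.09)
    for P in (cyl(.0085,.004,.018,0,.101),cyl(.0085,.066,.080,0,.101),T):
        q=(proj(place(P,p),"side")-[c0,r0]+.5)*S
        cv2.polylines(im,[cv2.convexHull(q.astype(np.float32)).astype(int)],True,(0,0,255),1)
    cv2.imwrite("pics/ov.png",im); print(np.round(p,4))
if __name__=="__main__": ov(sys.argv[1])
E
python3 ov.py 31
```

```text
[ 0.4816  0.2314 -0.2112  0.0934]
```

View pics/ov.png

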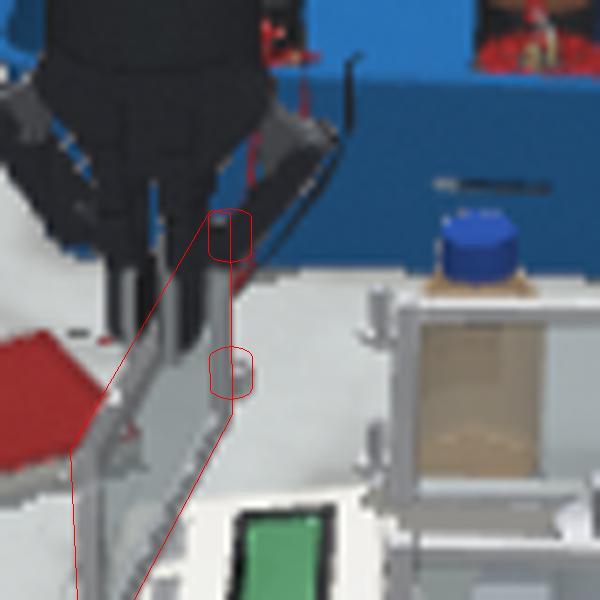

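```bash
python3 -c "
from h import *
go(.5246,.2345,.191,-12)"
```

```text
shift [0.62, 1.2, 4.14] roll -0.1 j6 0.45 cur yaw -12.1 pos [0.4816, 0.2314, 0.1974] w 0.0063 F [0.71, 0.05, -2.87] t 36.8
```

Request:
arm_command(
  moves=[
    [[0.1,0.3,1],0,0.3],
    [[0.3,0.6,2],0,0.3],
    [[0.5,0.9,3],0,0.3],
    [[0.6,1.1,3.7],0,0.3],
    [[0.6,1.2,4.1],0,0.3],
    [[0.6,1.2,4.1],0,0.3],
    [[0.6,1.2,4.1],0,0.3],
  ],
)

```text
t: 37.5
tool_pos: [0.524, 0.2346, 0.1911]
ee_rot: [0.072, 0.705, -0.077, 0.702]
wrist_force: [-0.3, -0.3, -2.9]
width: 0.0061
```

```bash
python3 -c "
from h import *
import tilt
look('32')
import ov
ov.ov('32',crop=(145,205,300,360),S=10)
go(.5395,.2345,.191,-12)
"
```

```text
axis [-0.0046 -0.0058 -1.    ]
[ 0.5239  0.2346 -0.211   0.0872]
shift [0.01, 0.32, 1.53] roll -0.1 j6 0.44 cur yaw -12.1 pos [0.5239, 0.2346, 0.1912] w 0.0064 F [-0.16, 0.57, -1.32] t 37.6
```

View pics/ov.png

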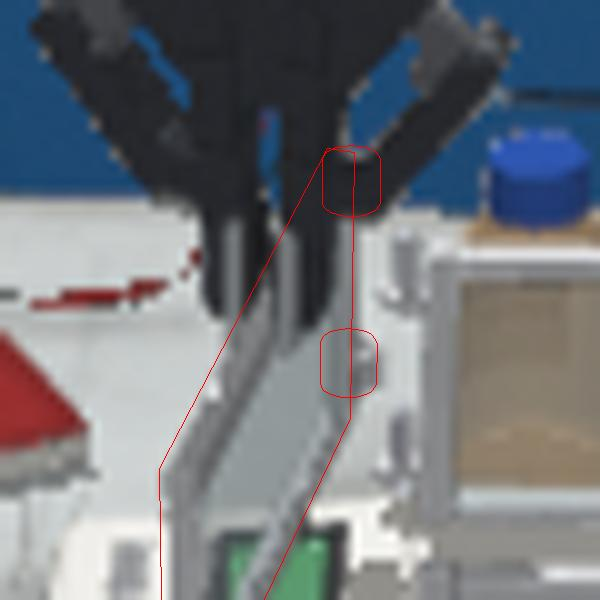

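```bash
python3 -c "
from h import *
go(.5405,.2352,.191,-12)"
```

```text
shift [0.01, 0.41, 1.61] roll -0.1 j6 0.44 cur yaw -12.1 pos [0.5239, 0.2346, 0.1912] w 0.0064 F [-0.16, 0.57, -1.32] t 37.6
```

Request:
arm_command(
  moves=[
    [[0,0.1,0.5],0,0.3],
    [[0,0.25,1],0,0.3],
    [[0,0.35,1.4],0,0.3],
    [[0,0.41,1.6],0,0.3],
    [[0,0.41,1.6],0,0.3],
    [[0,0.41,1.6],0,0.3],
  ],
)

```text
t: 38.2
tool_pos: [0.5403, 0.2352, 0.191]
ee_rot: [0.072, 0.705, -0.077, 0.702]
wrist_force: [0.4, -0.6, -2.2]
width: 0.0063
```

```bash
python3 -c "
from h import *
import tilt
look('33')
import ov
ov.ov('33',crop=(145,205,300,360),S=10)
go(.5405,.2352,.191,-12)
t=cv2.imread('pics/top33.png'); cv2.imwrite('pics/p2.png',cv2.resize(t[190:270,180:280],None,fx=7,fy=7,interpolation=cv2.INTER_CUBIC)[:600])
"
```

```text
axis [-0.0047 -0.0057 -1.    ]
[ 0.5402  0.2353 -0.211   0.087 ]
shift [-0.0, 0.0, 0.03] roll -0.1 j6 0.43 cur yaw -12.1 pos [0.5402, 0.2353, 0.191] w 0.0063 F [-0.19, 0.23, -4.04] t 38.3
```

View pics/ov.png

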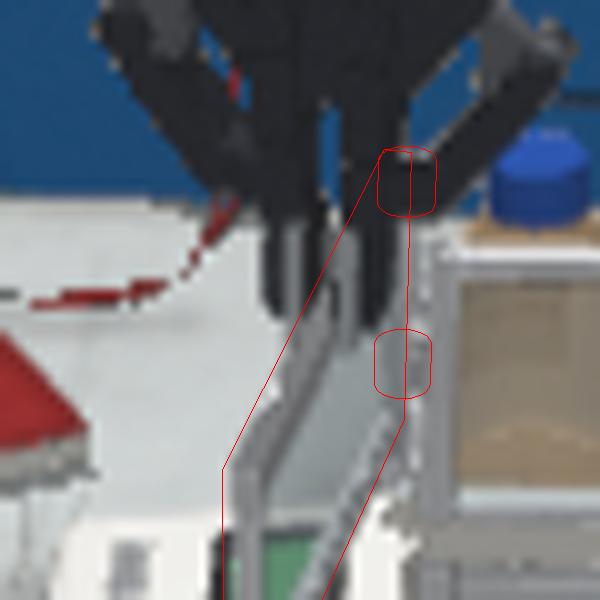

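View pics/p2.png

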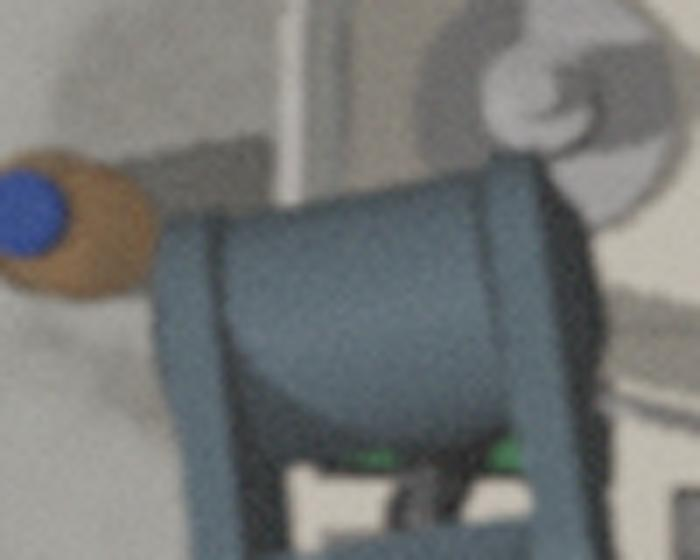

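Request:
arm_command(
  moves=[
    [[0.4,0,0],0,0.3],
    [[0.8,0,0],0,0.3],
    [[1.1,0,0],0,0.3],
    [[1.3,0,0],0,0.3],
    [[1.3,0,0],0,0.3],
  ],
)

```text
t: 38.8
tool_pos: [0.5399, 0.2351, 0.1774]
ee_rot: [0.072, 0.705, -0.077, 0.701]
wrist_force: [-0.4, 0.8, -3.3]
width: 0.0066
```

```bash
python3 -c "
from h import *
import tilt
look('34',['side'])
import ov
ov.ov('34',crop=(145,205,300,360),S=10)
go(.5405,.2352,.191,-12)
"
```

```text
axis [-0.0056 -0.0059 -1.    ]
[ 0.5401  0.2351 -0.211   0.0738]
shift [-1.32, 0.01, 0.03] roll -0.1 j6 0.43 cur yaw -12.1 pos [0.5401, 0.2351, 0.1778] w 0.0062 F [0.65, -0.15, -2.37] t 38.85
```

View pics/ov.png

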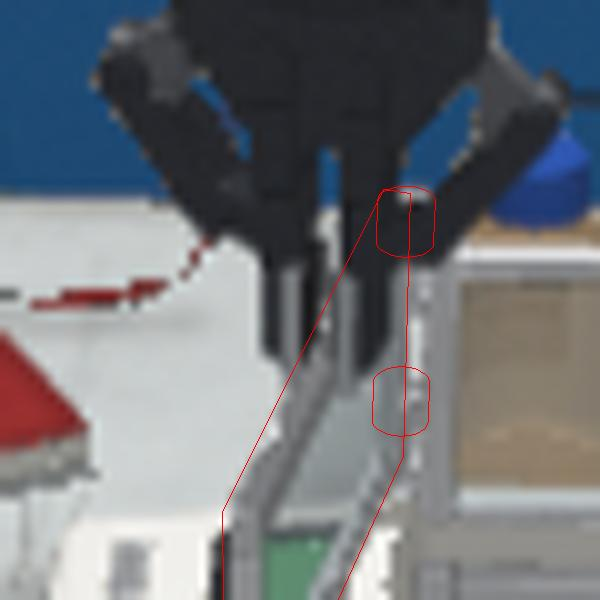

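Request:
arm_command(
  moves=[
    [[0.3,0,0],0,0.3],
    [[0.6,0,0],0,0.3],
    [[0.8,0,0],0,0.3],
    [[0.8,0,0],0,0.3],
  ],
)

```text
t: 39.25
tool_pos: [0.5397, 0.2351, 0.1692]
ee_rot: [0.072, 0.705, -0.077, 0.701]
wrist_force: [-1.2, -0.4, -3.4]
width: 0.0062
```

Request:
arm_command(
  moves=[
    [[0.2,0,0],0,0.3],
    [[0.4,0,0],0,0.3],
    [[0.5,0,0],0,0.3],
    [[0.5,0,0],0,0.3],
  ],
)

```text
t: 39.65
tool_pos: [0.5396, 0.235, 0.164]
ee_rot: [0.072, 0.705, -0.077, 0.701]
wrist_force: [1.1, -0.4, -2.8]
width: 0.0061
```

```bash
python3 -c "
from h import *
import tilt
look('35',['side'])
import ov
ov.ov('35',crop=(145,205,300,360),S=10)
go(.5405,.2352,.191,-12)
"
```

```text
axis [-0.0063 -0.0061 -1.    ]
[ 0.5397  0.235  -0.211   0.0601]
shift [-2.69, 0.02, 0.06] roll -0.1 j6 0.43 cur yaw -12.1 pos [0.5397, 0.235, 0.1641] w 0.0064 F [0.75, 0.1, -2.71] t 39.7
```

View pics/ov.png

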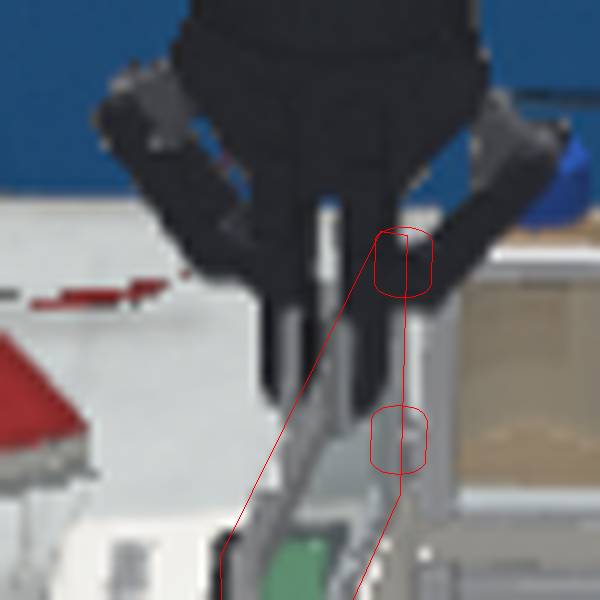

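Request:
arm_command(
  moves=[
    [[0.15,0,0],0,0.3],
    [[0.3,0,0],0,0.3],
    [[0.3,0,0],0,0.3],
  ],
)

```text
t: 40.0
tool_pos: [0.5398, 0.235, 0.1613]
ee_rot: [0.072, 0.705, -0.077, 0.701]
wrist_force: [-0.1, -1.0, -0.6]
width: 0.0058
```

Request:
arm_command(
  moves=[
    [[0.1,0,0],0,0.3],
    [[0.2,0,0],0,0.3],
    [[0.2,0,0],0,0.3],
  ],
)

```text
t: 40.3
tool_pos: [0.5402, 0.2348, 0.1599]
ee_rot: [0.072, 0.705, -0.077, 0.702]
wrist_force: [-1.1, -3.2, 3.3]
width: 0.0064
```

Request:
arm_command(
  moves=[
    [[0,0,0],0,1.5],
    [[0,0,0],0,2.5],
    [[0,0,0],0,2.5],
    [[-1,0,0],0,2.5],
    [[-4,0,0],0,2.5],
    [[-8,0,0],0,2.5],
    [[-10,-3,-4],0,1],
    [[-10,-6,-8],0,0],
    [[-10,-9,-10],0,0],
    [[-10,-12,-11],0,0],
    [[-10,-12,-11],0,0],
  ],
)

```text
t: 41.4
tool_pos: [0.4066, 0.1397, 0.2618]
ee_rot: [0.073, 0.704, -0.078, 0.702]
wrist_force: [0.1, 0.6, -0.9]
width: 0.0
```

```bash
python3 -c "
from h import *
import tilt
look('36')
go(.5405,.2352,.191,-12)
t=cv2.imread('pics/side36.png'); cv2.imwrite('pics/p1.png',cv2.resize(t[140:260,290:420],None,fx=5,fy=5,interpolation=cv2.INTER_CUBIC)[:600])
t=cv2.imread('pics/top36.png'); cv2.imwrite('pics/p2.png',cv2.resize(t[160:290,200:310],None,fx=4.6,fy=4.6,interpolation=cv2.INTER_CUBIC)[:600])
"
```

```text
axis [-0.0034 -0.0064 -1.    ]
shift [7.02, 12.03, 10.95] roll -0.2 j6 0.29 cur yaw -12.2 pos [0.4083, 0.1411, 0.2621] w -0.0003 F [-0.0, 0.83, 0.06] t 41.5
```

View pics/p1.png

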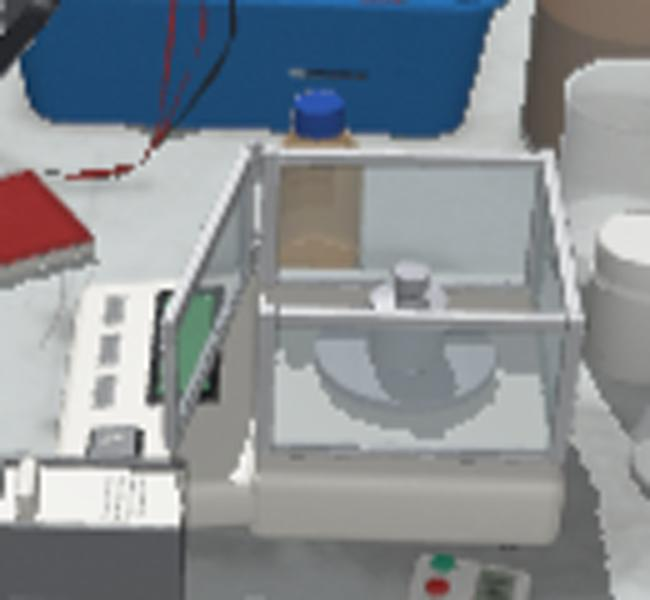

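View pics/p2.png

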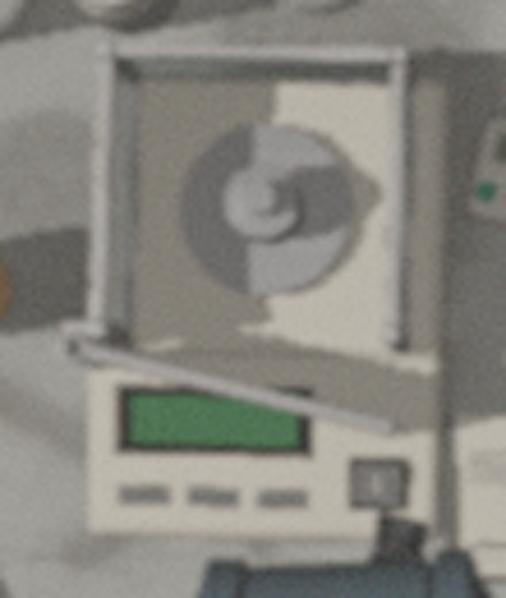

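```bash
python3 -c "
from h import *
go(.465,.168,.147,0)"
```

```text
shift [11.48, 3.9, 4.99] roll -12.2 j6 0.29 cur yaw -12.2 pos [0.4083, 0.1411, 0.2621] w -0.0003 F [-0.0, 0.83, 0.06] t 41.5
```

Request:
arm_command(
  moves=[
    [[1,2,3],-6,0],
    [[4,3.9,5],-12,0],
    [[8,3.9,5],-12.2,0],
    [[11,3.9,5],-12.2,0],
    [[11.5,3.9,5],-12.2,0],
    [[11.5,3.9,5],-12.2,0],
  ],
)

```text
t: 42.1
tool_pos: [0.4651, 0.1685, 0.1464]
ee_rot: [-0.002, 0.709, -0.001, 0.705]
wrist_force: [0.5, 0.7, 0.4]
width: -0.0003
```

```bash
python3 -c "
from h import *
look('37',['side'])
go(.535,.168,.147,0)
t=cv2.imread('pics/side37.png'); cv2.imwrite('pics/p1.png',cv2.resize(t[140:260,290:420],None,fx=5,fy=5,interpolation=cv2.INTER_CUBIC)[:600])
"
```

```text
shift [0.08, -0.06, 6.9] roll 0.1 j6 0.12 cur yaw 0.1 pos [0.466, 0.1685, 0.1479] w 0.0001 F [0.62, 0.36, 0.3] t 42.15
```

View pics/p1.png

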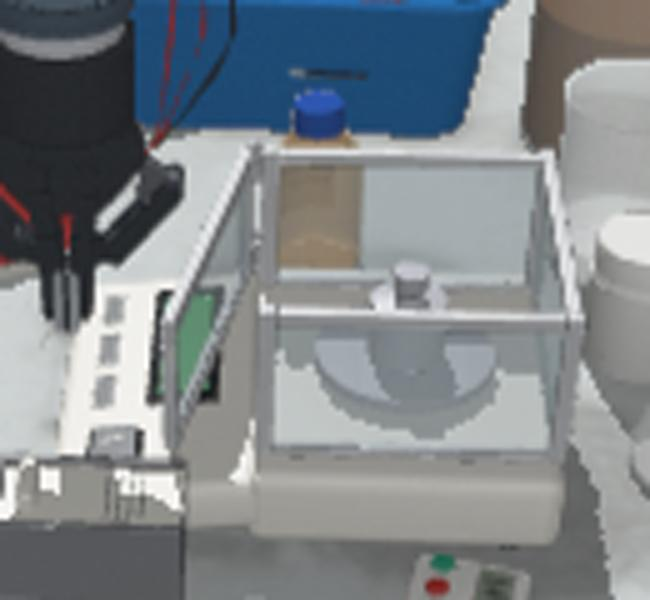

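Request:
arm_command(
  moves=[
    [[0,0,1],0,0],
    [[0,0,2],0,0],
    [[0,0,3],0,0],
    [[0,0,4],0,0],
    [[0,0,5],0,0],
    [[0,0,6],0,0],
    [[0,0,6.4],0,0],
    [[0,0,6.4],0,0],
  ],
)

```text
t: 42.95
tool_pos: [0.5306, 0.1686, 0.1477]
ee_rot: [-0.002, 0.708, -0.001, 0.707]
wrist_force: [-0.3, -0.1, 0.4]
width: 0.0001
```

```bash
python3 -c "
from h import *
look('38',['side','top'])
go(.545,.168,.147,0)
t=cv2.imread('pics/side38.png'); cv2.imwrite('pics/p1.png',cv2.resize(t[140:260,290:420],None,fx=5,fy=5,interpolation=cv2.INTER_CUBIC)[:600])
t=cv2.imread('pics/top38.png'); cv2.imwrite('pics/p2.png',cv2.resize(t[160:290,200:310],None,fx=4.6,fy=4.6,interpolation=cv2.INTER_CUBIC)[:600])
"
```

```text
shift [0.05, -0.07, 1.52] roll 0.1 j6 0.11 cur yaw 0.1 pos [0.5298, 0.1686, 0.1475] w 0.0004 F [0.47, 0.51, 0.17] t 43.05
```

View pics/p1.png

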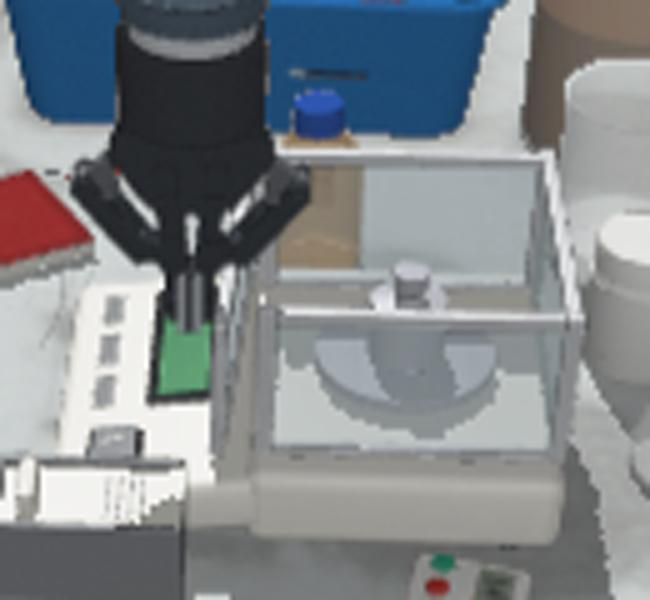

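View pics/p2.png

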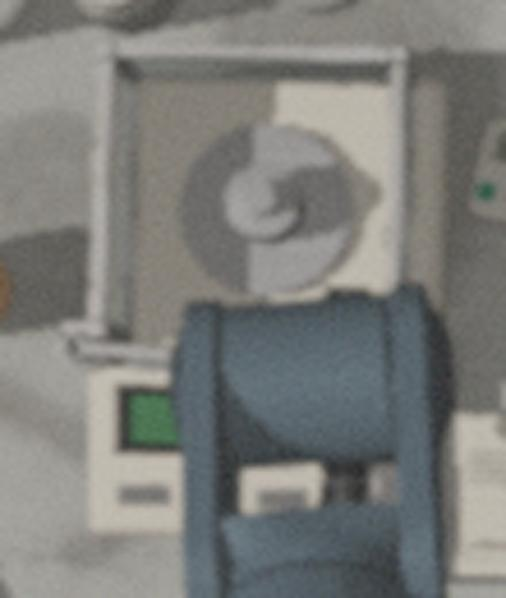

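Request:
arm_command(
  moves=[
    [[0,0,0.5],0,0],
    [[0,0,1],0,0],
    [[0,0,1.3],0,0],
    [[0,0,1.3],0,0],
  ],
)

```text
t: 43.45
tool_pos: [0.5428, 0.1686, 0.1475]
ee_rot: [-0.002, 0.708, -0.001, 0.706]
wrist_force: [-3.7, -1.1, 1.9]
width: -0.0001
```

Request:
arm_command(
  moves=[
    [[0,0,0.2],0,0],
    [[0,0,0.3],0,0],
    [[0,0,0.3],0,0],
  ],
)

```text
t: 43.75
tool_pos: [0.5439, 0.1686, 0.1475]
ee_rot: [-0.003, 0.71, -0.002, 0.704]
wrist_force: [-10.2, -1.2, 7.8]
width: 0.0002
```

```bash
python3 -c "
from h import *
look('39',['side'])
go(.545,.168,.147,0)
t=cv2.imread('pics/side39.png'); cv2.imwrite('pics/p1.png',cv2.resize(t[140:260,290:420],None,fx=5,fy=5,interpolation=cv2.INTER_CUBIC)[:600])
"
```

```text
shift [0.05, -0.06, 0.11] roll 0.1 j6 0.1 cur yaw 0.1 pos [0.5439, 0.1686, 0.1475] w -0.0003 F [-10.82, -0.13, 7.51] t 43.8
```

View pics/p1.png

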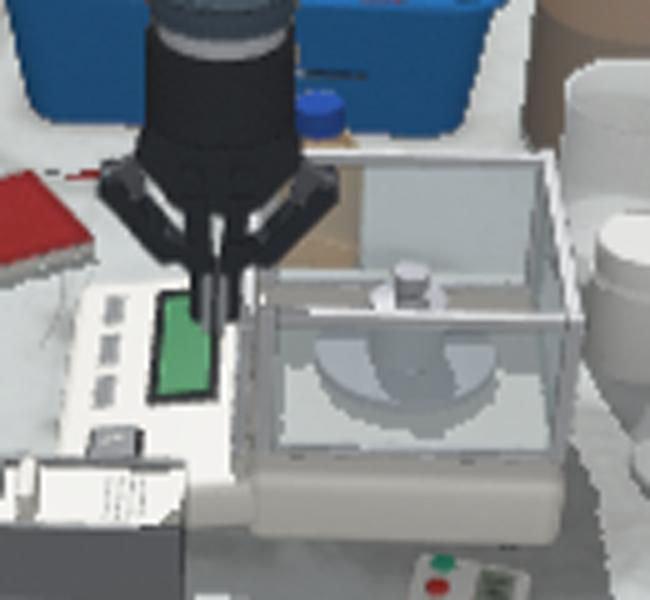

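Door is against its stop (10 N). Back off straight along -x, rise, and look at everything.

Request:
arm_command(
  moves=[
    [[0,0,-1],0,0],
    [[0,0,-3],0,0],
    [[0,0,-6],0,0],
    [[-4,0,-9],0,0],
    [[-9,0,-12],0,0],
    [[-13,0,-15],0,0],
    [[-13,0,-17],0,0],
    [[-13,0,-17],0,0],
  ],
)

```text
t: 44.6
tool_pos: [0.3742, 0.1696, 0.2812]
ee_rot: [-0.003, 0.708, -0.001, 0.706]
wrist_force: [1.0, 0.3, -0.0]
width: 0.0
```

```bash
python3 cases.py 40; python3 -c "
from h import *
t=cv2.imread('pics/side40.png'); cv2.imwrite('pics/p1.png',cv2.resize(t[140:260,290:420],None,fx=5,fy=5,interpolation=cv2.INTER_CUBIC)[:600])
t=cv2.imread('pics/top40.png'); cv2.imwrite('pics/p2.png',cv2.resize(t[160:310,170:310],None,fx=4,fy=4,interpolation=cv2.INTER_CUBIC)[:600])
"
```

```text
0.78 top [ 0.4824  0.0862 -0.0045] 0.062 both [ 0.4825  0.0868 -0.0021] 0.123
0.8 top [ 0.4453 -0.0309  0.0054] 0.075 both [ 0.4447 -0.0306  0.009 ] 0.14
0.97 top [ 0.4643 -0.1398 -0.1462] 0.129 both [ 0.4646 -0.1391 -0.1244] 0.107
0.82 top [ 0.4875 -0.2657 -0.1046] 0.102 both [ 0.4877 -0.2648 -0.104 ] 0.109
0.63 top [ 0.4657 -0.3739  0.1255] 0.084 both [ 0.4649 -0.3726  0.1441] 0.075
shift [7.8, -16.87, 11.54] roll -89.9 j6 0.15 cur yaw 0.1 pos [0.3752, 0.169, 0.2781] w -0.0002 F [-0.04, -0.02, 0.63] t 44.8
```

View pics/p1.png

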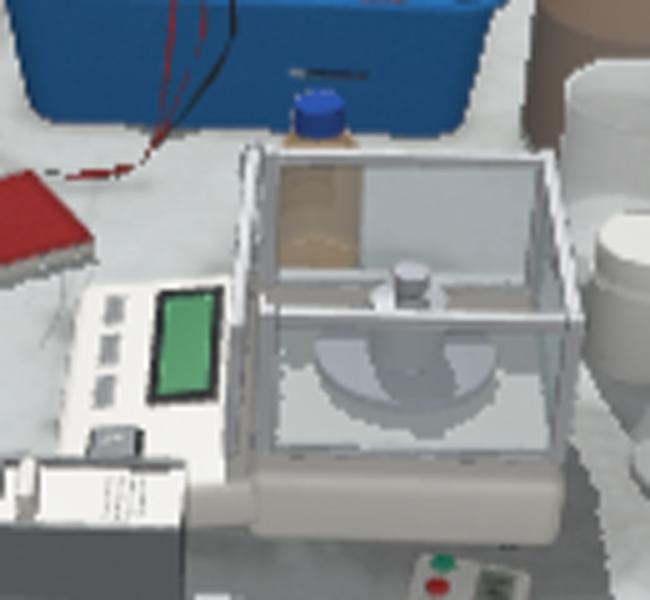

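View pics/p2.png

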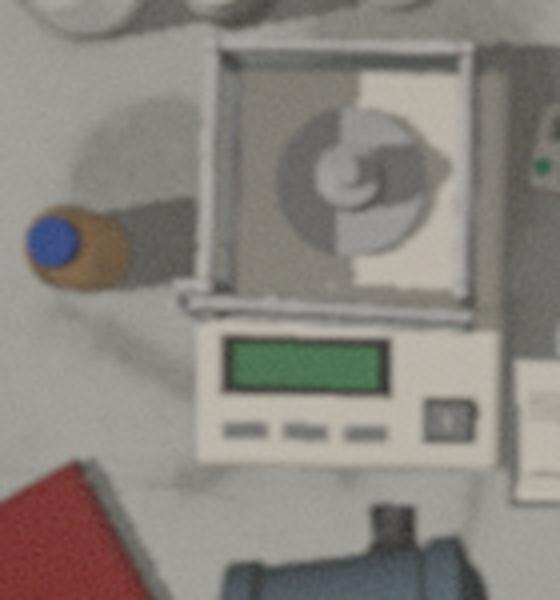

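View pics/side40.png

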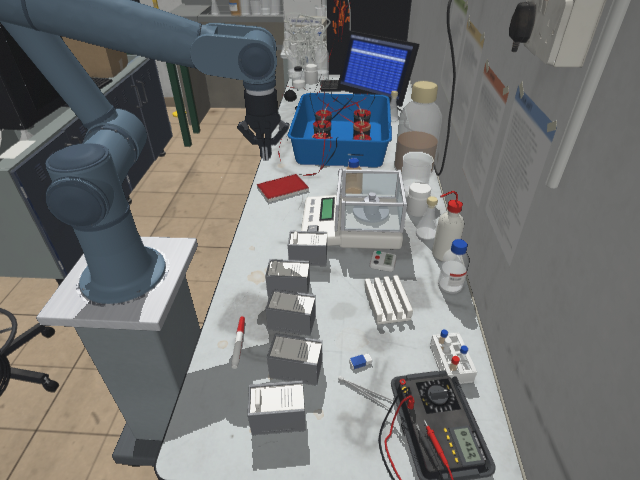

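```bash
python3 -c "
from h import *
go(.515,.163,.147,0)"
```

```text
shift [12.97, -0.54, 14.12] roll 0.1 j6 0.15 cur yaw 0.1 pos [0.3752, 0.169, 0.2781] w -0.0002 F [-0.04, -0.02, 0.63] t 44.8
```

Request:
arm_command(
  moves=[
    [[4,-0.5,2],0,0],
    [[8,-0.5,5],0,0],
    [[11,-0.5,8],0,0],
    [[13,-0.5,11],0,0],
    [[13,-0.5,13],0,0],
    [[13,-0.5,14.1],0,0],
    [[13,-0.5,14.1],0,0],
  ],
)

```text
t: 45.5
tool_pos: [0.5159, 0.1631, 0.146]
ee_rot: [-0.003, 0.711, -0.002, 0.703]
wrist_force: [0.1, -0.3, -0.2]
width: 0.0001
```

Request:
arm_command(
  moves=[
    [[0,0,0.6],0,0],
    [[0,0,1.2],0,0],
    [[0,0,1.8],0,0],
    [[0,0,2.3],0,0],
    [[0,0,2.6],0,0],
    [[0,0,2.7],0,0],
    [[0,0,2.7],0,0],
  ],
)

```text
t: 46.2
tool_pos: [0.5427, 0.1631, 0.1457]
ee_rot: [-0.003, 0.711, -0.002, 0.703]
wrist_force: [-0.8, -0.6, 0.7]
width: 0.0002
```

```bash
python3 -c "
from h import *
look('41')
go(.545,.163,.147,0)
t=cv2.imread('pics/side41.png'); cv2.imwrite('pics/p1.png',cv2.resize(t[140:260,290:420],None,fx=5,fy=5,interpolation=cv2.INTER_CUBIC)[:600])"
```

```text
shift [-0.13, -0.02, 0.23] roll 0.0 j6 0.1 cur yaw 0.0 pos [0.5427, 0.1632, 0.1457] w -0.0001 F [-0.61, 0.15, 0.43] t 46.3
```

View pics/p1.png

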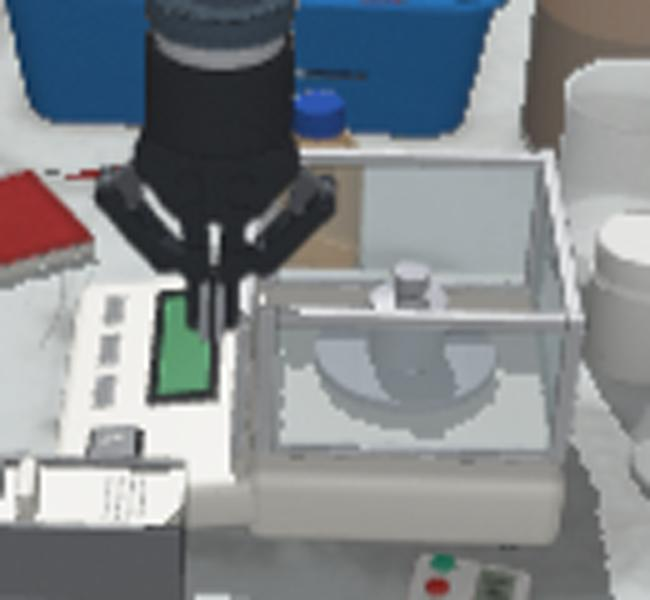

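Request:
arm_command(
  moves=[
    [[0,0,0.1],0,0],
    [[0,0,0.15],0,0],
    [[0,0,0.15],0,0],
  ],
)

```text
t: 46.6
tool_pos: [0.5433, 0.1631, 0.1456]
ee_rot: [-0.003, 0.712, -0.002, 0.702]
wrist_force: [-5.0, -1.0, 4.0]
width: -0.0
```

Request:
arm_command(
  moves=[
    [[0,0,-0.05],0,0],
    [[0,0,-0.1],0,0],
    [[0,0,-0.2],0,0],
    [[0,0,-0.35],0,0],
    [[0,0,-0.6],0,0],
    [[0,0,-1.2],0,0],
    [[0,0,-2.5],0,0],
    [[0,0,-5],0,0],
    [[0,0,-8],0,0],
    [[-5,0,-12],0,0],
    [[-9,0,-16],0,0],
    [[-9,0,-16],0,0],
  ],
)

```text
t: 47.8
tool_pos: [0.3835, 0.1639, 0.2408]
ee_rot: [-0.003, 0.71, -0.002, 0.704]
wrist_force: [0.3, 0.8, 0.3]
width: 0.0001
```

```bash
python3 -c "
from h import *
look('42')
go(.545,.163,.147,0)
t=cv2.imread('pics/side42.png'); cv2.imwrite('pics/p1.png',cv2.resize(t[140:260,290:420],None,fx=5,fy=5,interpolation=cv2.INTER_CUBIC)[:600])
t=cv2.imread('pics/top42.png'); cv2.imwrite('pics/p2.png',cv2.resize(t[160:260,200:310],None,fx=6,fy=6,interpolation=cv2.INTER_CUBIC)[:600])"
```

```text
shift [9.22, -0.07, 16.11] roll 0.1 j6 0.13 cur yaw 0.1 pos [0.3846, 0.164, 0.2405] w 0.0002 F [0.75, -0.23, -0.28] t 47.9
```

View pics/p1.png

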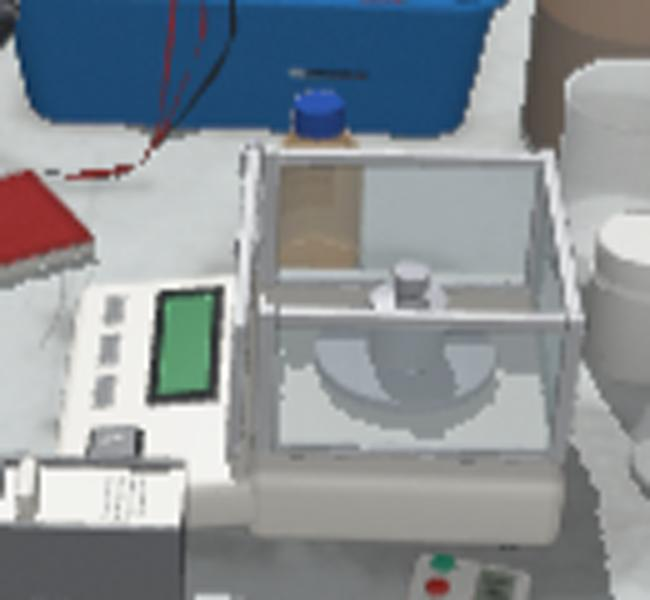

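View pics/p2.png

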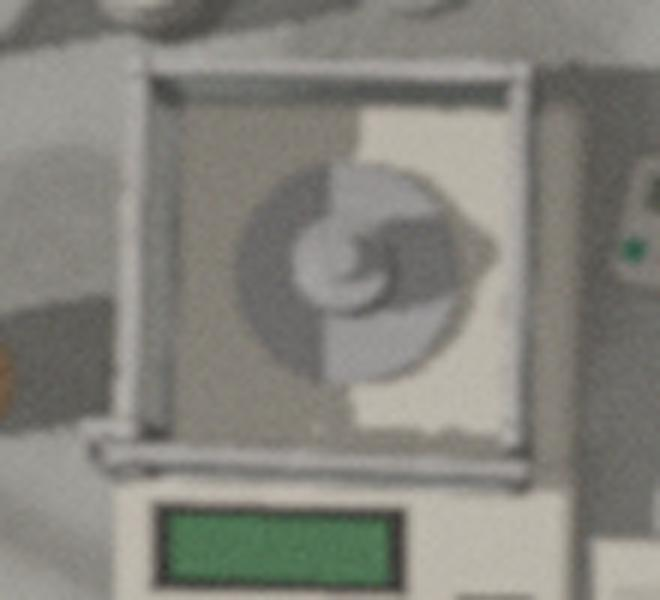

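```bash
python3 -c "
from h import *
t=cv2.imread('pics/side42.png'); cv2.imwrite('pics/p1.png',cv2.resize(t[220:345,250:350],None,fx=6,fy=4.8*6/4.8,interpolation=cv2.INTER_CUBIC)[:750][:600])
t=cv2.imread('pics/top42.png'); cv2.imwrite('pics/p2.png',cv2.resize(t[240:305,290:410],None,fx=6,fy=6,interpolation=cv2.INTER_CUBIC)[:600])"
```

```text
(no output)
```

View pics/p1.png

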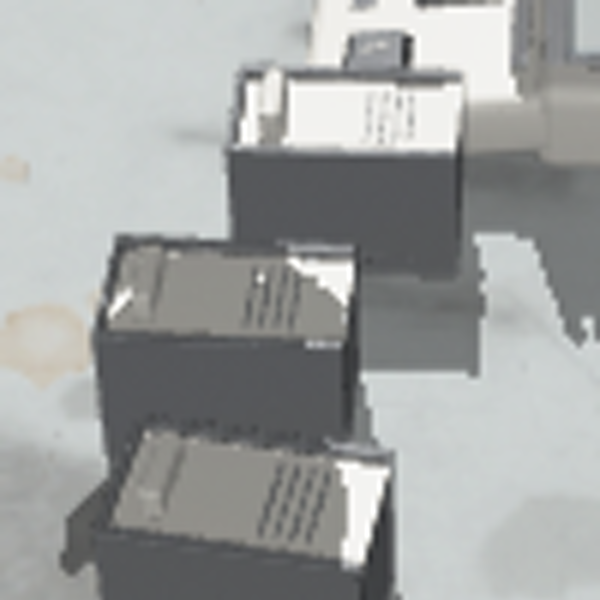

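View pics/p2.png

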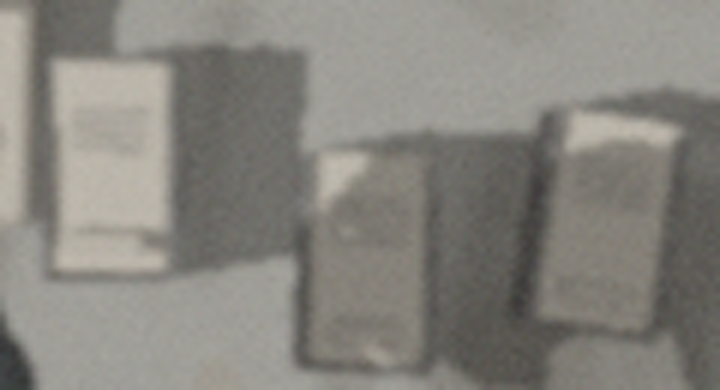

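```bash
python3 -c "
from cell import *
print(hand_in(), state()['t'])"
```

```text
the job is handed in; nothing more can be done
the job is handed in; nothing more can be done
```

The job is done and handed in at about 48 s of the 210 s allowed. No verdict came back.

What I did:
- **Bottle:** I took it off the pan and stood it upright to the left of the balance.
- **Zero key:** I pressed it until it bottomed, at about 14 N.
- **Cases:** The first case I lifted, second from the balance, pulled about 6.4 N, or roughly 0.65 kg. I took it as the 500 g case and left the others unlifted and closed.
- **Weight:** I set it on the pan with only light contact, a few newtons.
- **Lid:** I slid it shut again. The near-empty case dragged a few centimetres along the worktop until I pressed down on the lid, which briefly took 34 N.
- **Door:** I lowered it onto both pins, about 12 degrees open, then pushed it shut to its stop.

What my last checks showed:
- **Weight:** It stands about 2 mm from the pan centre in the top picture.
- **Lids and cases:** The reopened lid looks flush with its case. All five cases are upright where the networks find them.
- **Door seating:** I felt contact at the height expected for seated knuckles. Later pictures show it hanging on the pins.
- **Door angle:** It sprang back when first released, leaving it about 3 degrees open, close to the 4 degree limit. I pushed it again and backed off slowly. After that the top picture gave 1 to 2 degrees and the side picture under 1 degree, so it is not perfectly closed.

The two cameras disagreed by a few millimetres in places. For the weight and the door I therefore relied on positions measured relative to each other in the same picture.

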